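Zero the bench comparator on its master, then gauge the spacer

ROBOT

A 7-joint arm with a two-finger parallel gripper is mounted at the origin on a cart in front of the work surface, level with it; the furniture and walls round the work are solid. World frame = base frame: x ahead of the robot, y to its left, z up, the work surface at z = 0. Lengths are in m, angles in rad, forces in N, time in s.
With the tool pointing down it reaches from about 0.35 to 0.9 m from the base axis. Payload 8.1 kg.
Tool frame: the origin (TCP) lies midway between the tips of the shut fingers; the grasp point (between the pads) lies arm.hold_point_z behind it (arm.hold_point_z is the distance from the TCP to the grasp point, in m); z points along the fingers, x is the direction in which the jaws open and shut, and the axes are right-handed (so a half turn about z gives the same grasp; the last joint's range is limited). The gripper opens to 92 mm and grips with 3 to 60 N. Pads are 19 mm wide; open, the fingers measure 130 mm over their backs; the gripper's body (75 mm by 190 mm) begins 47 mm behind the grasp point.
Start: joints at [1.126, 0.434, 0.025, 1.573, -0.012, 1.134, -0.075], TCP at [0.209, -0.589, 0.227] pointing down, gripper open.
Joint ranges: [-2.62, 2.62], [-0.44, 2.09], [-1.27, 1.32], [0.08, 2.57], [-1.32, 4.46], [0.12, 2], [-2.74, 2.74]. Speed limits (rad/s): [2.22, 2.22, 3.01, 3.01, 3.14, 3.14, 3.14].

INTERFACE

Orientations are given as a rotation vector (axis times angle).
In Python, from cell import arm gives the robot as it stands.
- The arm moves only by the shell command python3 -m pendant 'ROWS' [FORCE]. ROWS is JSON, a list of rows, each an object with "dp": the shift along the tool's x, y, z in m, a list of three; "rotation": the turn, a rotation vector about the tool's x, y, z in rad, a list of three; "fingers": the closure, from -1 (fully open) to 1 (shut). In form: [{"dp": [x, y, z], "rotation": [rx, ry, rz], "fingers": fingers}, ...]. A call has 1 to 20 rows; each row is the pose to reach, as a shift and turn from the pose measured when the call began, along the tool's axes at that moment; what a row does not reach only later rows make up. A row lasts 1/8 s, in which the tool goes at most 62.5 mm and 10.7 degrees, less where a joint would pass 70% of its speed; a pose out of reach is approached as far as the arm can. A call with a gripper value outside its range is refused whole. The fingers move at their own pace and stop on an object; FORCE is the grip in N (left out, the last holds). Time passes only in rows, so rows that repeat a pose let the fingers close. It gives the time, the measured TCP pose, the force and the opening at its end, in the units of the state.
- arm.observe(): the state, without advancing time (a new reading comes with each control period).
- arm.get_image(name): name is "scene" or "top" or "wrist"; returns the picture (480x640x3 uint8, blue, green, red); there is no depth.
- arm.camera_params(name): a dict with "camera_matrix" (3x3 intrinsics, pixels), "k1" (the pictures are not rectified: a ray, as slopes to the right and down, at radius r is drawn at 1 + k1 r^2 times it, then the intrinsics apply), "rvec" (rotation vector, rad) and "tvec" (3), from world to camera coordinates, as OpenCV has them. Camera axes: x right, y down, z forward; pixel columns grow to the right and rows downward; lengths in m; the calibration is good to about 2 mm. A picture is of the moment at which its call begins: read the wrist's pose just before it. camera_params takes no time and is no camera call; for the wrist camera it gives the pose at the moment of the call.
- arm.sign_off(): hands the job in, once; it reports no verdict.
The state is a dict: "clock": time; "joints": joint angles; "dq": joint speeds; "joint_efforts": joint torques, N m; "position": TCP position; "ee_rot": TCP orientation; "force": force on the tool from outside, world axes, zero at the start; "ft_torque": the same for the moment, N m; "width": opening from 0.0 (shut) to 1.0 (fully open).
Only numpy, scipy, OpenCV 4.12 (cv2) and the standard library are available. Lean on these libraries where they do the work, as an engineer would, in place of code of your own. Each camera call takes 0.05 s, during which the arm holds its last target.

TASK

Set up the bench comparator: load the long master block between the anvil and the sprung contact, let go of it, and turn the dial ring until its black zero mark lines up with the needle. Then take the master out, put it back in the bay of the wooden cradle that it came from, and load the spacer in its place, flat on the rests and against the anvil, leaving the ring as you set it so that the dial shows the spacer's deviation. Leave the short master in its bay and do not disturb the other things on the bench.

Things in the scene. Friction and masses are not known exactly. Their poses are not given: they have to be found in the camera images.
- comparator: horizontal bench comparator, immovable: grey base plate 80 (x) x 250 mm (y), 12 thick, from y = -115 to +135. Origin on the bench under the spindle line (its y axis). A part lies along y at x = 0 on two steel rests (22 wide, at y = -55 and 0, tops 20 mm above the bench), between the anvil (-y side) and the sprung contact (+y side). Dial centre at x = 0, y = +95, on a 50 mm thick round column
- anvil: fixed steel stop block on the base plate, 32 mm wide (x), 25 mm long (y), top 34 mm above the bench. Origin on its underside (12 mm above the bench), in the plane of its measuring face, which looks along +y of the comparator; axes as the comparator's. Its place along y differs by up to 5 mm between runs, so the reading on the master does too
- plunger_face (a point): face centre of the sprung contact, looking along -y of the comparator: steel pad 30 mm wide, 34 high (22 to 56 mm above the bench, 22 taller than the anvil), 8 thick. At rest 91.5 to 96.5 mm from the anvil's face, less than a part's length: push it back along +y (4 N, rising to 11 N) with the part held above the anvil, then lower the part on to the rests; the spring presses it on the anvil
- plunger (a joint): travel of the sprung contact in m: 0 at rest, grows as it is pushed back along +y, to 0.020
- needle (a joint): angle of the dial's needle in rad, 120 rad per m of the contact's travel; 0 points along -x of the comparator, grows clockwise seen from above (towards +y)
- bezel (a joint): angle of the dial ring in rad, same zero and sense as the needle: the black zero mark points along -x of the comparator at 0 and turns clockwise seen from above; -0.9 to 1.6. It stays where it is left (0.05 N m friction). Zeroed when it equals the needle with the master in.
- dial_zero (a point): on the dial's axis, 57 mm above the bench, turning with the ring: -x points to the zero mark, +y is clockwise from it. The ring is round, knurled, 60 mm in diameter, from 45 to 65 mm above the bench; a black bar across its rim is the zero mark. It can be gripped from above across any diameter, and turned
- needle_tip (a point): tip of the needle, 23 mm from the dial's axis, recessed in the ring (cannot be touched)
- cradle: low wooden cradle fixed to the bench, 140 mm (x) by 124 mm (y), floor 12 mm above the bench, with two bays along y centred at x = -38 and +38 mm, each 32 x 112 mm inside; 5 mm high rims at the bays' ends and corners only (none along the middle 84 mm), one master in each (which is in which varies). Origin on the bench under its centre
- long_master: long master: plain steel block, 22 mm (x) by 100 mm long (y), 36 mm high, with black grip plates in the middle (24 mm across x, 44 mm along y). Origin under its centre; about 0.2 to 0.42 kg. Both ends are alike. It starts in one of the cradle's bays, along y
- short_master: short master: the same, but 75 mm long; stays in its bay
- spacer: the part: aluminium bar, an H seen from above, 103 mm long (y), 36 high; waist 20 mm wide and 71 long between end flanges 32 wide, 16 thick. Ends alike. Origin under its centre; about 0.13 to 0.25 kg. Lies flat on the bench to the right of or behind the cradle, yaw within 0.7 rad. 3 mm longer than the long master: the needle then stands 0.36 rad clockwise of the zero mark
- oil_bottle: 145 mm tall oil bottle with a needle spout, about 48 mm across, standing; a bystander. Origin under its centre
- grease_tin: round green tin with a lid, 62 mm across, 42 mm high; a bystander. Origin under its centre
- steel_bracket: bent zinc bracket, about 34 x 64 mm, 50 mm high; a bystander. Origin under its centre
- label_roll: white roll, 76 mm across, 46 mm high, standing flat left of the comparator; a bystander
- marker_black: white and black marker pen, 129 mm long, 18 mm thick, lying between comparator, cradle and bottle; a bystander
Mind the look-alikes: they are no part of the job. What is shaped like the long_master but orange is not meant.

How it is judged:
By the outcome, as a careful person would: the job done as asked, in the order asked, and still so for the second after the job is handed in, with the robot touching nothing.
It also fails if it takes over 72 s, if anything falls off the work surface, if the arm or the gripper's body presses on something with over 40 N, if the wrist force passes 120 N, or if a joint passes its speed limit or range.

## Working session

There is one attempt and no reset: what is moved stays moved. The work goes in short steps, Python scripts to look and compute and a shell command to move; the robot and the scene stay as the last step left them, time stands still between calls to the robot, and variables do not carry over. Pictures are saved under pics/ and viewed, and the job is handed in when it is done.

```bash
ls; mkdir -p pics
python3 - <<'E'
from cell import arm
import cv2,numpy as np
s=arm.observe();print({k:np.round(v,3).tolist() for k,v in s.items()}); print(arm.hold_point_z)
for n in ["scene","top","wrist"]:
    p=arm.camera_params(n);print(n,{k:np.round(v,4).tolist() for k,v in p.items()})
    cv2.imwrite(f"pics/{n}0.png",arm.get_image(n))
E
```

```text
pics
{'clock': 0.0, 'joints': [1.126, 0.435, 0.025, 1.574, -0.012, 1.134, -0.075], 'dq': [-0.001, -0.0, -0.001, 0.001, -0.0, -0.002, -0.002], 'joint_efforts': [0.002, -66.785, 0.986, -31.445, -0.061, 0.043, 0.0], 'position': [0.209, -0.588, 0.226], 'ee_rot': [-2.566, 1.811, 0.002], 'force': [-0.939, 0.868, -0.49], 'ft_torque': [-0.001, 0.02, 0.025], 'width': 1.001}
0.0188
scene {'camera_matrix': [[487.6518, 0.0, 309.1439], [0.0, 487.6518, 241.2564], [0.0, 0.0, 1.0]], 'k1': -0.1153, 'rvec': [0.8198, -2.2369, 1.3766], 'tvec': [0.3977, 0.2235, 0.7085]}
top {'camera_matrix': [[575.1174, 0.0, 327.7286], [0.0, 575.1174, 234.3587], [0.0, 0.0, 1.0]], 'k1': -0.0444, 'rvec': [2.1201, -2.1052, 0.2143], 'tvec': [-0.0175, 0.568, 1.3167]}
wrist {'camera_matrix': [[363.7427, 0.0, 327.2729], [0.0, 363.7427, 236.0224], [0.0, 0.0, 1.0]], 'k1': -0.0614, 'rvec': [-2.3624, 1.6651, 0.25], 'tvec': [-0.625, -0.0373, 0.3893]}
```

View pics/top0.png

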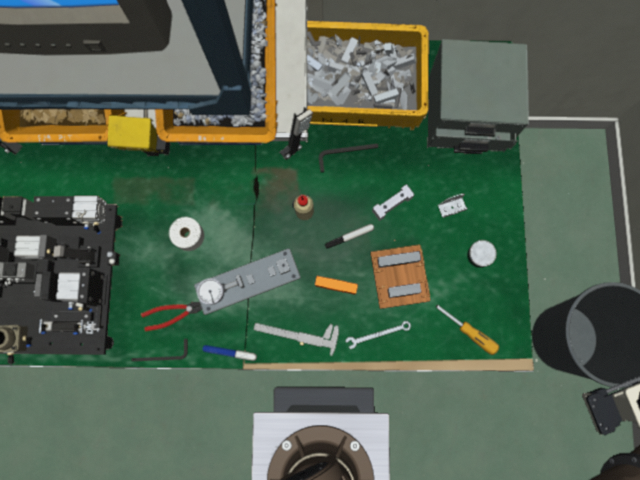

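View pics/scene0.png

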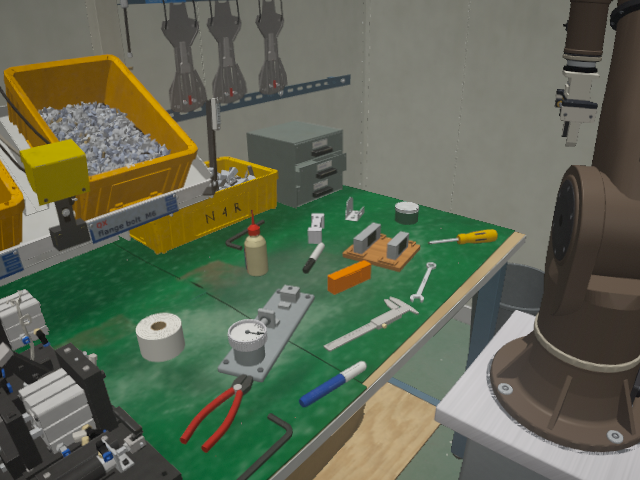

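View pics/wrist0.png

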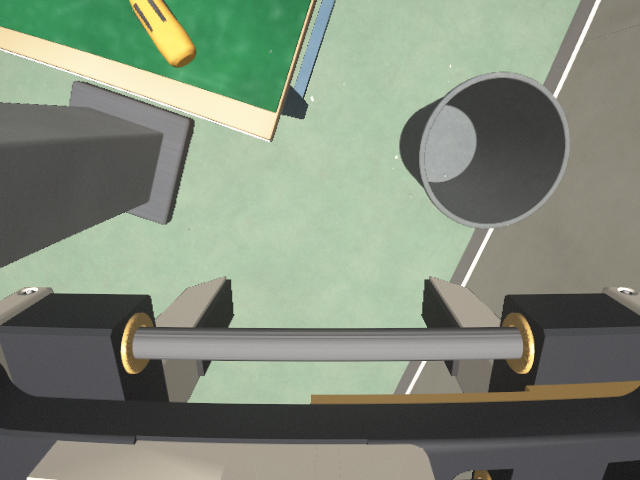

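```bash
cat > h.py <<'E'
import numpy as np, cv2, json
from cell import arm
from scipy.spatial.transform import Rotation as R
def cam(n):
    p=arm.camera_params(n); Rm=cv2.Rodrigues(np.array(p['rvec'],float))[0]
    return dict(K=np.array(p['camera_matrix']),k1=float(p['k1']),R=Rm,t=np.array(p['tvec'],float).ravel())
def ray(c,uv):
    uv=np.atleast_2d(np.array(uv,float)); d=np.array([c['k1'],0,0,0.])
    n=cv2.undistortPoints(uv.reshape(-1,1,2),c['K'],d,None,None,None,(3,50,1e-10)) if False else cv2.undistortPointsIter(uv.reshape(-1,1,2),c['K'],d,np.eye(3),np.eye(3),(3,50,1e-10))
    n=n.reshape(-1,2); v=np.c_[n,np.ones(len(n))]@c['R']; return -c['R'].T@c['t'], v/np.linalg.norm(v,axis=1)[:,None]
def onplane(c,uv,z):
    o,v=ray(c,uv); return o+v*((z-o[2])/v[:,2])[:,None]
def proj(c,P):
    P=np.atleast_2d(np.array(P,float)); return cv2.projectPoints(P.reshape(-1,1,3),cv2.Rodrigues(c['R'])[0],c['t'],c['K'],np.array([c['k1'],0,0,0.]))[0].reshape(-1,2)
def tri(c1,u1,c2,u2):
    o1,v1=ray(c1,u1);o2,v2=ray(c2,u2);out=[]
    for a,b in zip(v1,v2):
        A=np.c_[a,-b]; s=np.linalg.lstsq(A,o2-o1,rcond=None)[0]; p=o1+a*s[0];q=o2+b*s[1]; out.append(np.r_[(p+q)/2,np.linalg.norm(p-q)])
    return np.array(out)
def crop(img,x0,y0,x1,y1,f,name):
    cv2.imwrite(name,cv2.resize(img[y0:y1,x0:x1],None,fx=f,fy=f,interpolation=cv2.INTER_CUBIC))
def tool(): 
    s=arm.observe(); return np.array(s['position']),R.from_rotvec(s['ee_rot']),s
def plan(target, yaw=None):
    """target TCP world pos, yaw=angle of the tool x axis in world (tool down). prints dp and rotation in tool axes"""
    p,r,s=tool(); dp=r.inv().apply(np.array(target)-p)
    rv=np.zeros(3)
    if yaw is not None:
        best=None
        for k in (0,1,-1):
            y=yaw+np.pi*k
            M=np.c_[[np.cos(y),np.sin(y),0],[np.sin(y),-np.cos(y),0],[0,0,-1]]
            q=(r.inv()*R.from_matrix(M)).as_rotvec()
            if best is None or np.linalg.norm(q)<np.linalg.norm(best): best=q
        rv=best
    print('dp',np.round(dp,4).tolist(),'rot',np.round(rv,4).tolist(),'deg',np.round(np.degrees(np.linalg.norm(rv)),1),'clock',round(s['clock'],2),'j',np.round(s['joints'],2).tolist())
    return dp,rv
E
python3 - <<'E'
from h import *
c=cam('top'); i=cv2.imread('pics/top0.png'); crop(i,190,180,450,320,3,'pics/t0z.png')
cs=cam('scene')
print(-c['R'].T@c['t'],-cs['R'].T@cs['t'])
cw=cam('wrist');p,r,s=tool();print(p,r.as_matrix().round(2)); print('cam in tool',r.inv().apply(-cw['R'].T@cw['t']-p), 'axes', (cw['R']@r.as_matrix()).round(3))
for n,uv in dict(cradle=(401,276),long=(401,258),short=(405,290),spacer=(394,201),dial=(210,291),anvil=(283,266),bott=(303,204)).items(): print(n,onplane(c,uv,.04).round(3))
E
```

```text
[ 0.28881018 -0.01769847  1.40456937] [-0.06072932  0.65789806  0.52306012]
[ 0.20932275 -0.58852558  0.2261582 ] [[ 0.34 -0.94 -0.  ]
 [-0.94 -0.34  0.  ]
 [-0.    0.   -1.  ]]
cam in tool [ 0.00072995 -0.07834295 -0.15625609] axes [[ 1.    -0.001  0.   ]
 [ 0.001  0.957 -0.291]
 [ 0.     0.291  0.957]]
cradle [[ 0.471 -0.189  0.04 ]]
long [[ 0.515 -0.19   0.04 ]]
short [[ 0.438 -0.198  0.04 ]]
spacer [[ 0.657 -0.175  0.04 ]]
dial [[0.432 0.266 0.04 ]]
anvil [[0.494 0.093 0.04 ]]
bott [[0.647 0.048 0.04 ]]
```

View pics/t0z.png

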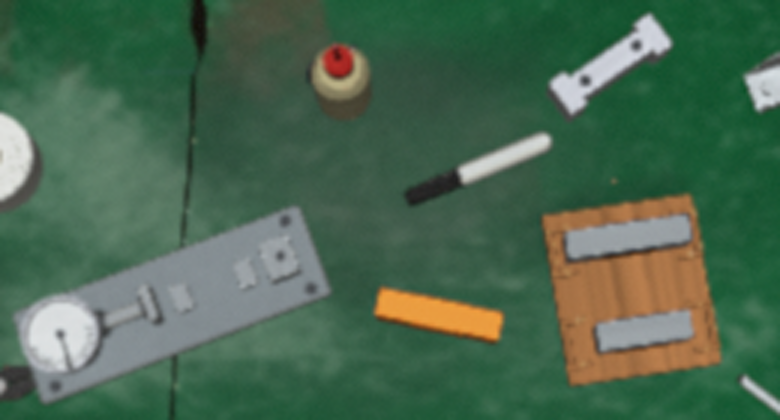

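```bash
python3 -c "
from h import *
plan([.52,-.13,.2],0.12)"
```

```text
dp [-0.3279, -0.4464, 0.0265] rot [-0.0007, 0.001, -1.3491] deg 77.3 clock 0.15 j [1.13, 0.44, 0.02, 1.57, -0.01, 1.13, -0.08]
```

```bash
python3 -m pendant '[{"dp":[-0.328,-0.446,0.026],"rotation":[0,0,-1.349],"fingers":-1},{"dp":[-0.328,-0.446,0.026],"rotation":[0,0,-1.349],"fingers":-1},{"dp":[-0.328,-0.446,0.026],"rotation":[0,0,-1.349],"fingers":-1},{"dp":[-0.328,-0.446,0.026],"rotation":[0,0,-1.349],"fingers":-1},{"dp":[-0.328,-0.446,0.026],"rotation":[0,0,-1.349],"fingers":-1},{"dp":[-0.328,-0.446,0.026],"rotation":[0,0,-1.349],"fingers":-1},{"dp":[-0.328,-0.446,0.026],"rotation":[0,0,-1.349],"fingers":-1},{"dp":[-0.328,-0.446,0.026],"rotation":[0,0,-1.349],"fingers":-1},{"dp":[-0.328,-0.446,0.026],"rotation":[0,0,-1.349],"fingers":-1},{"dp":[-0.328,-0.446,0.026],"rotation":[0,0,-1.349],"fingers":-1},{"dp":[-0.328,-0.446,0.026],"rotation":[0,0,-1.349],"fingers":-1}]' 30
python3 - <<'E'
from h import *
c=cam('wrist'); i=arm.get_image('wrist'); cv2.imwrite('pics/w1.png',i); np.savez('w1.npz',**c)
plan([.46,.2,.2],0.34)
E
```

```text
clock: 1.52
position: [0.5192, -0.1304, 0.2001]
ee_rot: [-3.135, -0.188, 0.002]
force: [-0.6, -0.1, -0.4]
width: 0.997
dp [-0.0193, -0.3358, 0.0004] rot [-0.0008, 0.0013, -0.2214] deg 12.7 clock 1.57 j [0.5, 0.36, -0.46, 1.8, 0.18, 1.03, 0.09]
```

View pics/w1.png

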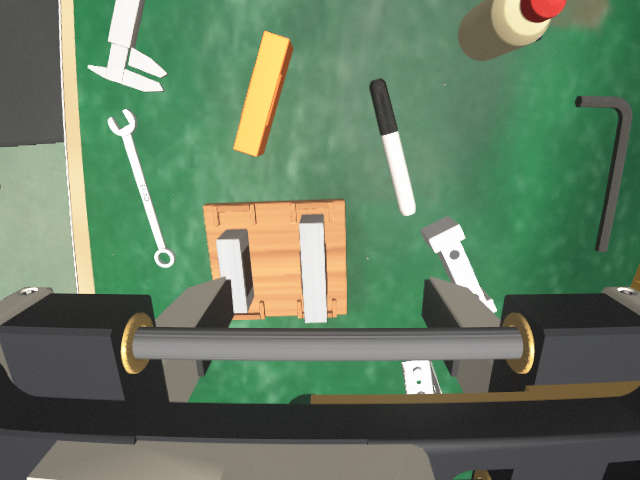

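The wrist view shows the long master in the far (+x) bay: its top runs from about (313,215) to (314,322). The short master sits in the near bay at (235,270), and the spacer is at about (460,265), with one end hidden by a finger.

```bash
python3 -m pendant '[{"dp":[-0.019,-0.336,0],"rotation":[0,0,-0.221],"fingers":-1},{"dp":[-0.019,-0.336,0],"rotation":[0,0,-0.221],"fingers":-1},{"dp":[-0.019,-0.336,0],"rotation":[0,0,-0.221],"fingers":-1},{"dp":[-0.019,-0.336,0],"rotation":[0,0,-0.221],"fingers":-1},{"dp":[-0.019,-0.336,0],"rotation":[0,0,-0.221],"fingers":-1},{"dp":[-0.019,-0.336,0],"rotation":[0,0,-0.221],"fingers":-1},{"dp":[-0.019,-0.336,0],"rotation":[0,0,-0.221],"fingers":-1},{"dp":[-0.019,-0.336,0],"rotation":[0,0,-0.221],"fingers":-1}]' 30
python3 - <<'E'
from h import *
c=cam('wrist'); i=arm.get_image('wrist'); cv2.imwrite('pics/w2.png',i); np.savez('w2.npz',**c)
crop(i,160,0,460,330,2.2,'pics/w2z.png')
print(tool()[0])
E
```

```text
clock: 2.58
position: [0.4609, 0.1979, 0.2002]
ee_rot: [3.097, 0.526, -0.003]
force: [-0.2, 1.0, -0.4]
width: 1.004
[0.46094564 0.19778723 0.20026353]
```

View pics/w2.png

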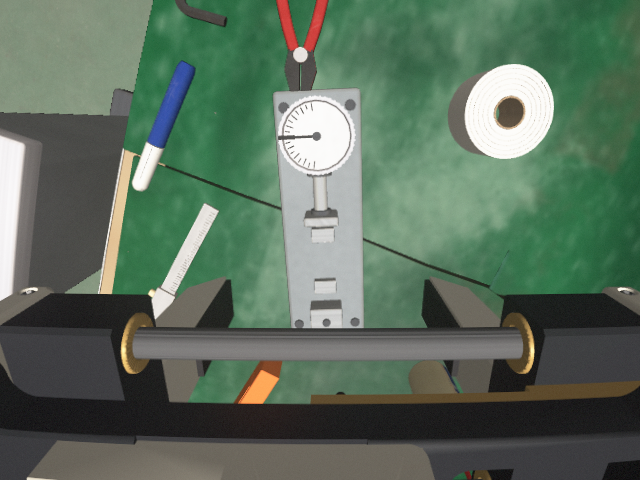

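Run:
```python
from h import *
i=cv2.imread('pics/w1.png'); crop(i,190,190,500,330,2.5,'pics/w1z.png')
```

```text
(no output)
```

View pics/w1z.png

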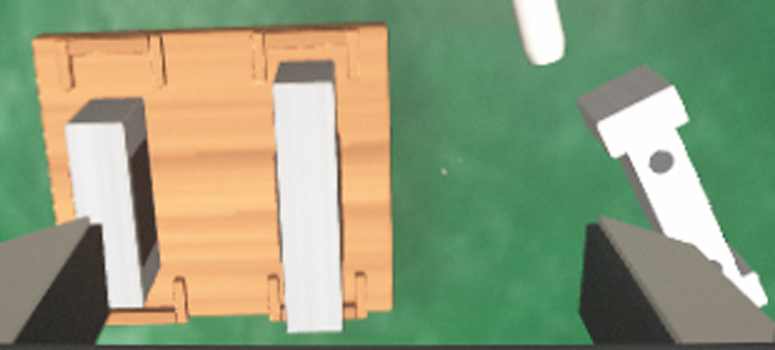

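```bash
cat > m1.py <<'E'
from h import *
L=lambda f:{k:v for k,v in np.load(f).items()}
def rect(c,img,box,z,lo,smax):
    x0,y0,x1,y1=box; hsv=cv2.cvtColor(img,cv2.COLOR_BGR2HSV); m=((hsv[...,2]>lo)&(hsv[...,1]<smax)).astype(np.uint8); k=np.zeros_like(m);k[y0:y1,x0:x1]=m[y0:y1,x0:x1]
    cs,_=cv2.findContours(k,cv2.RETR_EXTERNAL,cv2.CHAIN_APPROX_NONE); q=max(cs,key=cv2.contourArea)[:,0].astype(float)
    P=onplane(c,q,z)[:,:2]; (cx,cy),(w,h),a=cv2.minAreaRect((P*1000).astype(np.float32)); 
    if w<h: w,h=h,w;a+=90
    a=(a+180)%180  # long-axis direction
    return np.round([cx/1000,cy/1000,w,h,np.radians(a)-np.pi/2],4), q
if __name__=='__main__':
    c=L('w1.npz'); i=cv2.imread('pics/w1.png')
    ct=cam('top'); it=cv2.imread('pics/top0.png')
    for z in (.046,.048,.05):
        print(z,'long w',rect(c,i,(290,205,340,330),z,150,40)[0],'long t',rect(ct,it,(372,245,430,272),z,110,60)[0])
    print('short w',rect(c,i,(210,225,256,325),.048,150,40)[0],'t',rect(ct,it,(380,278,430,302),.048,110,60)[0])
    for z in (.034,.036,.038): print(z,'spacer t',rect(ct,it,(365,180,420,222),z,150,60)[0])
    print(rect(c,i,(290,205,340,330),.048,150,40)[1][[0,-1]])
E
python3 m1.py
```

```text
0.046 long w [ 0.5122 -0.185  99.8127 21.7497  0.1524] long t [  0.5141  -0.1849 100.4644  22.5508   0.1493]
0.048 long w [ 0.5121 -0.1842 99.1698 21.6096  0.1524] long t [  0.5138  -0.1846 100.3165  22.5176   0.1493]
0.05 long w [ 0.5121 -0.1833 98.5268 21.4695  0.1524] long t [  0.5134  -0.1844 100.1686  22.4844   0.1493]
short w [ 0.4376 -0.1957 73.5647 21.5061  0.1568] t [ 0.4382 -0.1958 74.2219 23.4564  0.1301]
0.034 spacer t [  0.6589  -0.1742 102.9572  31.1984   0.6199]
0.036 spacer t [  0.6583  -0.1739 102.807   31.1529   0.6199]
0.038 spacer t [  0.6578  -0.1737 102.6567  31.1074   0.6199]
[[316. 222.]
 [317. 222.]]
```

View pics/w2z.png

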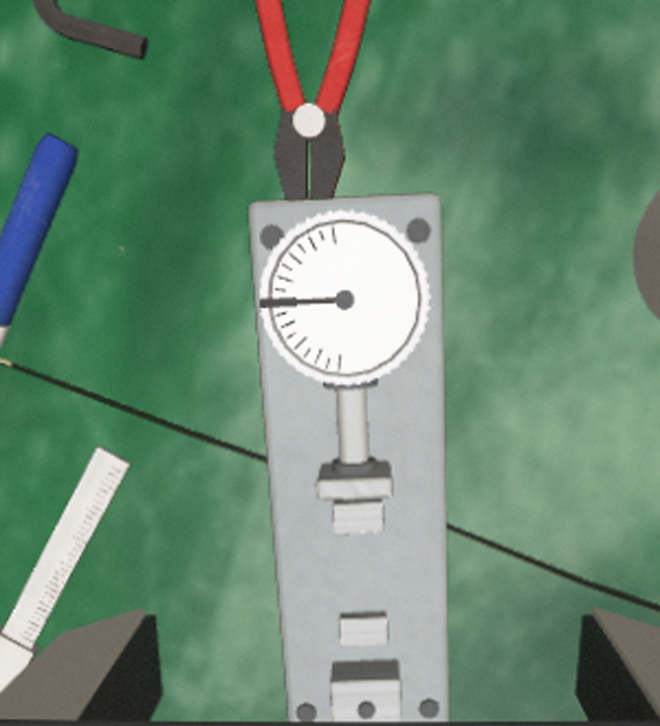

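```bash
cat > m2.py <<'E'
from m1 import *
def plate(c,img,box):
    x0,y0,x1,y1=box; hsv=cv2.cvtColor(img,cv2.COLOR_BGR2HSV); m=((hsv[...,1]<70)&(hsv[...,2]>70)).astype(np.uint8);k=np.zeros_like(m);k[y0:y1,x0:x1]=m[y0:y1,x0:x1]
    k=cv2.morphologyEx(k,cv2.MORPH_OPEN,np.ones((5,5)))
    cs,_=cv2.findContours(k,cv2.RETR_EXTERNAL,cv2.CHAIN_APPROX_NONE); q=max(cs,key=cv2.contourArea)[:,0].astype(float)
    return q
def edge(c,q,z,sel):
    P=onplane(c,q[sel],z)[:,:2]
    for _ in range(4):
        vx,vy,x,y=cv2.fitLine((P*1000).astype(np.float32),cv2.DIST_HUBER,0,.01,.01).ravel()
        d=(P*1000-[x,y])@[-vy,vx]; P=P[abs(d)<1.5]
    if vy<0: vx,vy=-vx,-vy
    return np.array([x,y])/1000,np.array([vx,vy]),len(P)
if __name__=='__main__':
    ct=cam('top'); it=cv2.imread('pics/top0.png'); q=plate(ct,it,(185,240,305,325))
    P=onplane(ct,q,.012)[:,:2]; r=cv2.minAreaRect((P*1000).astype(np.float32)); print('top plate',r, cv2.boxPoints(r).round(1).tolist())
    c=L('w2.npz'); i=cv2.imread('pics/w2.png'); q=plate(c,i,(260,80,375,325))
    v=i.copy(); 
    for p in q.astype(int): v[p[1],p[0]]=(0,0,255)
    crop(v,250,70,390,335,3,'pics/w2p.png') ; cv2.imwrite('pics/w2p.png',cv2.resize(v[70:335,220:420],None,fx=2.2,fy=2.2))
    print('right',edge(c,q,.012,(q[:,0]>350)&(q[:,1]>110)&(q[:,1]<320)))
    print('left',edge(c,q,.012,(q[:,0]<300)&(q[:,1]>170)&(q[:,1]<320)))
    print('end',edge(c,q,.012,(q[:,1]<96)&(q[:,0]>322)&(q[:,0]<355)))
    # dial: dark circle/white face
    for cc,ii,b in ((c,i,(270,90,362,180)),(ct,it,(192,272,228,310))):
        x0,y0,x1,y1=b; g=cv2.cvtColor(ii,cv2.COLOR_BGR2GRAY); m=np.zeros_like(g); m[y0:y1,x0:x1]=(g[y0:y1,x0:x1]>195)
        m=cv2.morphologyEx(m,cv2.MORPH_CLOSE,np.ones((7,7)));cs,_=cv2.findContours(m,cv2.RETR_EXTERNAL,cv2.CHAIN_APPROX_NONE); z=max(cs,key=cv2.contourArea)[:,0].astype(float)
        P=onplane(cc,z,.065)[:,:2]*1000; (e,r)=cv2.minEnclosingCircle(P.astype(np.float32)); print('dial',np.round(e,1),r, cv2.fitEllipse(P.astype(np.float32)))
    # pixel picks
    f=lambda x,y:(160+x/2.2,y/2.2)
    print('pad front top edge',onplane(c,[f(320,487),f(391,487)],.056).round(4).tolist())
    print('anvil front top edge',onplane(c,[f(331,680),f(399,680)],.034).round(4).tolist())
E
python3 m2.py
```

```text
top plate ((460.33837890625, 183.3788604736328), (86.66832733154297, 254.340576171875), 20.76338005065918) [[374.70001220703125, 286.8999938964844], [464.8999938964844, 49.099998474121094], [545.9000244140625, 79.80000305175781], [455.79998779296875, 317.70001220703125]]
right (array([0.4965851 , 0.21381953], dtype=float32), array([-0.35042888,  0.93658936], dtype=float32), 42)
left (array([0.41474697, 0.15648314], dtype=float32), array([-0.1800555 ,  0.98365647], dtype=float32), 44)
end (array([0.43193096, 0.30962607], dtype=float32), array([0.99545085, 0.09527637], dtype=float32), 30)
dial [429.5 260. ] 32.20344543457031 ((428.77496337890625, 261.1975402832031), (59.58071517944336, 60.9133186340332), 22.16989517211914)
dial [429.5 260.4] 25.669267654418945 ((430.44378662109375, 261.2249755859375), (45.75752258300781, 47.788150787353516), 84.68024444580078)
pad front top edge [[0.4427, 0.1912, 0.056], [0.4686, 0.2004, 0.056]]
anvil front top edge [[0.4761, 0.1018, 0.034], [0.505, 0.1119, 0.034]]
```

```bash
python3 -c "
from h import *
i=cv2.imread('pics/w2.png'); crop(i,270,160,380,330,4.5,'pics/w2y.png')
a=cv2.resize(i[80:185,265:370],None,fx=5.5,fy=5.5,interpolation=cv2.INTER_CUBIC);cv2.imwrite('pics/w2d.png',a)"
```

```text
(no output)
```

View pics/w2p.png

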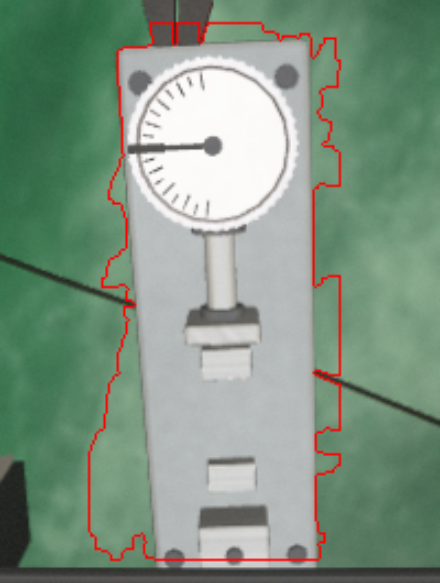

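View pics/w2y.png

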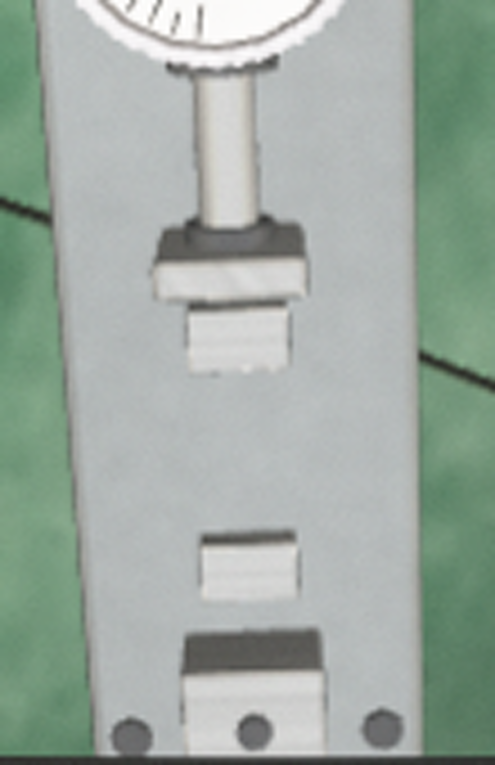

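View pics/w2d.png

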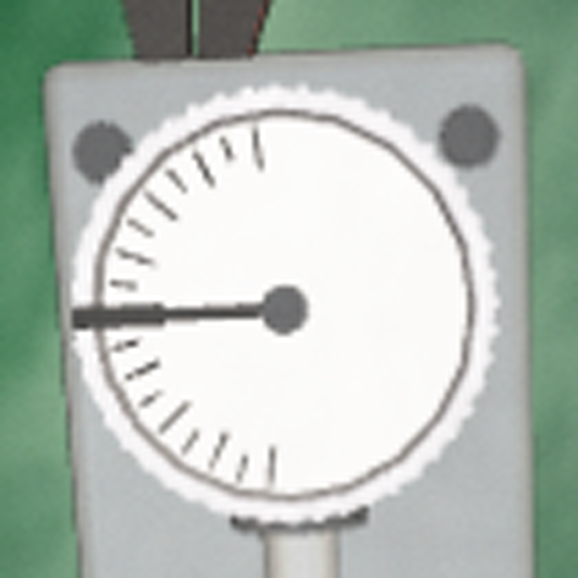

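Run:
```python
from m1 import *
c=L('w2.npz')
f=lambda *a:[(270+x/4.5,160+y/4.5) for x,y in a]
def show(n,uv,z):
    P=onplane(c,uv,z); d=P[-1]-P[0]; print(n,P[:,:2].round(4).tolist(),'mid',P.mean(0)[:2].round(4),'len',np.linalg.norm(d).round(4),'ang',np.arctan2(d[1],d[0]).round(4))
show('pad front',f((154,297),(305,300)),.056)
show('pad back',f((160,258),(307,260)),.056)
show('anvil top front',f((184,671),(323,671)),.034)
show('anvil bot front',f((188,634),(319,630)),.012)
show('rest0 (y=0) top',f((188,311),(288,311)),.02)
show('rest0 near top',f((188,372),(288,368)),.02)
show('rest-55 far',f((202,541),(298,541)),.02)
show('rest-55 near',f((202,601),(298,601)),.02)
show('plate L',f((40,20),(96,700)),.012)
show('plate R',f((414,20),(421,700)),.012)
show('hub',[(316.6,136.2)],.060)
g=lambda *a:[(265+x/5.5,80+y/5.5) for x,y in a]
show('needle',g((284,309),(165,315)),.060)
show('mark',g((284,309),(75,319)),.065)
show('plate top corners',g((45,68),(524,47)),.012)
show('screws',g((101,150),(469,135)),.012)
show('screws -y',f((131,737),(382,729)),.012)
```

```text
pad front [[0.443, 0.187], [0.4703, 0.196]] mid [0.4566 0.1915] len 0.0288 ang 0.3173
pad back [[0.4416, 0.1946], [0.468, 0.2035]] mid [0.4548 0.199 ] len 0.0278 ang 0.3238
anvil top front [[0.4765, 0.1019], [0.5054, 0.1121]] mid [0.491 0.107] len 0.0306 ang 0.3383
anvil bot front [[0.4772, 0.0998], [0.5057, 0.1109]] mid [0.4914 0.1053] len 0.0306 ang 0.3721
rest0 (y=0) top [[0.4518, 0.1763], [0.472, 0.1834]] mid [0.4619 0.1798] len 0.0214 ang 0.3379
rest0 near top [[0.4562, 0.1633], [0.4763, 0.1713]] mid [0.4662 0.1673] len 0.0216 ang 0.38
rest-55 far [[0.4718, 0.1267], [0.4921, 0.1338]] mid [0.4819 0.1302] len 0.0215 ang 0.3382
rest-55 near [[0.4766, 0.1127], [0.4971, 0.1199]] mid [0.4868 0.1163] len 0.0217 ang 0.3382
plate L [[0.4029, 0.2235], [0.4622, 0.0761]] mid [0.4326 0.1498] len 0.1589 ang -1.1887
plate R [[0.4764, 0.2493], [0.5348, 0.1016]] mid [0.5056 0.1754] len 0.1588 ang -1.1946
hub [[0.4289, 0.2612]] mid [0.4289 0.2612] len 0.0 ang 0.0
needle [[0.4289, 0.2612], [0.413, 0.2548]] mid [0.421 0.258] len 0.0171 ang -2.7569
mark [[0.429, 0.2614], [0.4015, 0.2504]] mid [0.4153 0.2559] len 0.0296 ang -2.7601
plate top corners [[0.379, 0.2829], [0.4512, 0.3115]] mid [0.4151 0.2972] len 0.0777 ang 0.3778
screws [[0.3915, 0.2737], [0.4475, 0.2958]] mid [0.4195 0.2847] len 0.0603 ang 0.3753
screws -y [[0.4731, 0.0694], [0.5288, 0.0913]] mid [0.5009 0.0803] len 0.0599 ang 0.3745
```

```bash
python3 -c "
from h import *
plan([.513,-.1845,.15],0.151);plan([.513,-.1845,.018],0.151)"
```

```text
dp [-0.0769, 0.378, 0.0505] rot [0.0004, 0.0016, 0.1852] deg 10.6 clock 2.62 j [-0.01, 0.33, -0.63, 1.86, 0.23, 1.02, -0.4]
dp [-0.0767, 0.378, 0.1825] rot [0.0004, 0.0016, 0.1852] deg 10.6 clock 2.62 j [-0.01, 0.33, -0.63, 1.86, 0.23, 1.02, -0.4]
```

```bash
python3 -m pendant '[{"dp":[-0.077,0.378,0.03],"rotation":[0,0,0.185],"fingers":0.1},{"dp":[-0.077,0.378,0.03],"rotation":[0,0,0.185],"fingers":0.1},{"dp":[-0.077,0.378,0.03],"rotation":[0,0,0.185],"fingers":0.1},{"dp":[-0.077,0.378,0.03],"rotation":[0,0,0.185],"fingers":0.1},{"dp":[-0.077,0.378,0.05],"rotation":[0,0,0.185],"fingers":0.1},{"dp":[-0.077,0.378,0.07],"rotation":[0,0,0.185],"fingers":0.1},{"dp":[-0.077,0.378,0.09],"rotation":[0,0,0.185],"fingers":0.1},{"dp":[-0.077,0.378,0.11],"rotation":[0,0,0.185],"fingers":0.1},{"dp":[-0.077,0.378,0.11],"rotation":[0,0,0.185],"fingers":0.1}]' 40
python3 - <<'E'
from h import *
c=cam('wrist'); i=arm.get_image('wrist'); cv2.imwrite('pics/w3.png',i); np.savez('w3.npz',**c)
plan([.513,-.1845,.018],0.151); print(tool()[0])
E
```

```text
clock: 3.75
position: [0.5108, -0.1862, 0.0891]
ee_rot: [-3.133, -0.233, 0.008]
force: [0.5, -0.3, -0.2]
width: 0.445
dp [0.0015, -0.0009, 0.0723] rot [0.0001, 0.0029, -0.0016] deg 0.2 clock 3.8 j [0.55, 0.5, -0.41, 1.89, 0.27, 0.8, 0.15]
[ 0.51186987 -0.18554284  0.09029775]
```

View pics/w3.png

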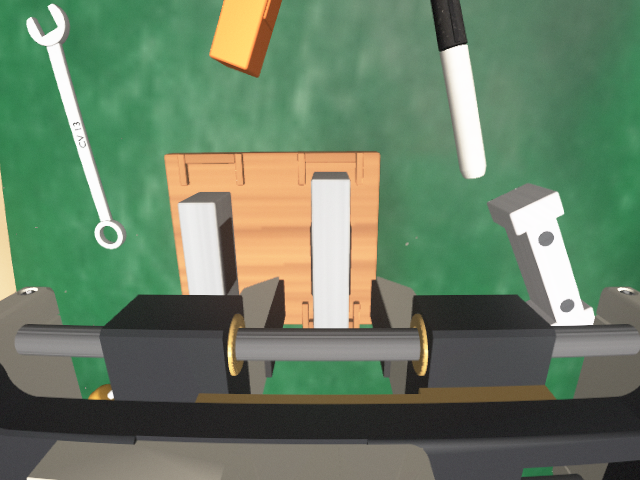

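Run:
```python
from m1 import *
c=L('w3.npz'); i=cv2.imread('pics/w3.png')
crop(i,290,160,380,240,6,'pics/w3z.png')
P=onplane(c,[(314,180.5),(349,180.5)],.048); print(P,P.mean(0)+.05*np.array([np.sin(.151),-np.cos(.151),0]))
P=onplane(c,[(313,230),(351,230)],.048);print(P)
i=cv2.imread('pics/w1.png');c=L('w1.npz');P=onplane(c,[(301.5,222.5),(324.5,222.5)],.048);print(P.mean(0)+.05*np.array([np.sin(.151),-np.cos(.151),0]))
```

```text
[[ 0.49567624 -0.13826339  0.048     ]
 [ 0.51446581 -0.13542414  0.048     ]] [ 0.51259237 -0.18627482  0.048     ]
[[ 0.49898892 -0.1660421   0.048     ]
 [ 0.5202003  -0.16282818  0.048     ]]
[ 0.51407614 -0.18467934  0.048     ]
```

View pics/w3z.png

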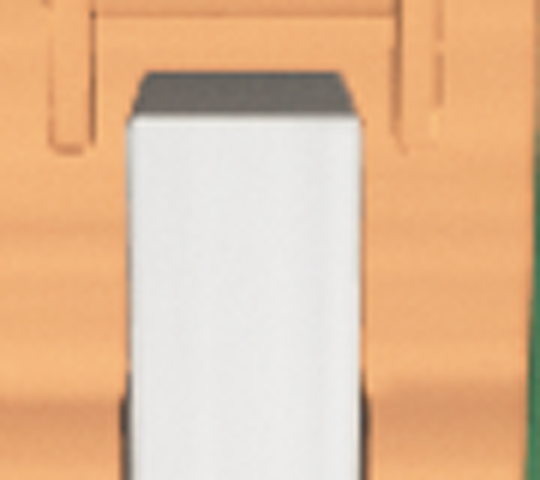

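```bash
python3 -m pendant '[{"dp":[0.001,-0.001,0.04],"rotation":[0,0,0],"fingers":0.1},{"dp":[0.001,-0.001,0.06],"rotation":[0,0,0],"fingers":0.1},{"dp":[0.001,-0.001,0.072],"rotation":[0,0,0],"fingers":0.1},{"dp":[0.001,-0.001,0.072],"rotation":[0,0,0],"fingers":0.2},{"dp":[0.001,-0.001,0.072],"rotation":[0,0,0],"fingers":0.8},{"dp":[0.001,-0.001,0.072],"rotation":[0,0,0],"fingers":0.8},{"dp":[0.001,-0.001,0.072],"rotation":[0,0,0],"fingers":0.8},{"dp":[0.001,-0.001,0.072],"rotation":[0,0,0],"fingers":0.8}]' 40
python3 - <<'E'
from h import *
p,r,s=tool();print(p,s['width'])
yw=.377;O=np.array([.4642,.1731]);X=np.array([np.cos(yw),np.sin(yw)]);Y=np.array([-np.sin(yw),np.cos(yw)])
for y,z in ((-.045,.12),(-.036,.046)): plan([*(O+Y*y),z],yw)
E
```

```text
clock: 4.8
position: [0.5131, -0.1847, 0.0193]
ee_rot: [3.132, 0.234, -0.002]
force: [-0.6, 0.6, 6.8]
width: 0.26
[ 0.51310169 -0.18470709  0.01926715] 0.2604095106186594
dp [0.0148, -0.3172, -0.1011] rot [0.0008, 0.0018, -0.2277] deg 13.0 clock 4.8 j [0.51, 0.6, -0.36, 1.95, 0.34, 0.66, 0.08]
dp [0.0129, -0.326, -0.0271] rot [0.0008, 0.0018, -0.2277] deg 13.0 clock 4.8 j [0.51, 0.6, -0.36, 1.95, 0.34, 0.66, 0.08]
```

```bash
python3 -m pendant '[{"dp":[0,0,-0.05],"rotation":[0,0,0],"fingers":0.8},{"dp":[0.015,-0.05,-0.101],"rotation":[0,0,-0.1],"fingers":0.8},{"dp":[0.015,-0.317,-0.101],"rotation":[0,0,-0.228],"fingers":0.8},{"dp":[0.015,-0.317,-0.101],"rotation":[0,0,-0.228],"fingers":0.8},{"dp":[0.015,-0.317,-0.101],"rotation":[0,0,-0.228],"fingers":0.8},{"dp":[0.015,-0.317,-0.101],"rotation":[0,0,-0.228],"fingers":0.8},{"dp":[0.015,-0.317,-0.101],"rotation":[0,0,-0.228],"fingers":0.8},{"dp":[0.015,-0.317,-0.101],"rotation":[0,0,-0.228],"fingers":0.8},{"dp":[0.015,-0.317,-0.08],"rotation":[0,0,-0.228],"fingers":0.8},{"dp":[0.015,-0.317,-0.06],"rotation":[0,0,-0.228],"fingers":0.8},{"dp":[0.015,-0.317,-0.06],"rotation":[0,0,-0.228],"fingers":0.8}]' 40
cat > cmp.py <<'E'
from h import *
yw=.377;O=np.array([.4642,.1731]);X=np.array([np.cos(yw),np.sin(yw)]);Y=np.array([-np.sin(yw),np.cos(yw)])
def tocmp(p): d=np.asarray(p)[:2]-O; return np.array([d@X,d@Y])
def st():
    p,r,s=tool(); x=r.apply([1,0,0]); a=np.arctan2(x[1],x[0]); print('cmp xy',tocmp(p).round(4),'z',p[2].round(4),'yaw',a.round(4),'force',np.round(s['force'],1),'w',round(s['width'],3),'t',round(s['clock'],2))
E
python3 - <<'E'
from cmp import *
st()
i=arm.get_image('wrist');c=cam('wrist'); cv2.imwrite('pics/w4.png',i); np.savez('w4.npz',**c)
for y,z in ((-.036,.047),(-.018,.047)): plan([*(O+Y*y),z],yw)
E
```

```text
clock: 6.18
position: [0.48, 0.1293, 0.0778]
ee_rot: [3.084, 0.587, -0.008]
force: [0.2, -0.3, -2.2]
width: 0.258
cmp xy [-0.0015 -0.0466] z 0.0778 yaw 0.3759 force [ 0.2 -0.3 -2.2] w 0.258 t 6.17
dp [0.0008, -0.0102, 0.0317] rot [0.0009, 0.0034, -0.0009] deg 0.2 clock 6.22 j [0.02, 0.47, -0.52, 2.01, 0.34, 0.75, -0.33]
dp [0.0007, -0.0282, 0.0317] rot [0.0009, 0.0034, -0.0009] deg 0.2 clock 6.22 j [0.02, 0.47, -0.52, 2.01, 0.34, 0.75, -0.33]
```

View pics/w4.png

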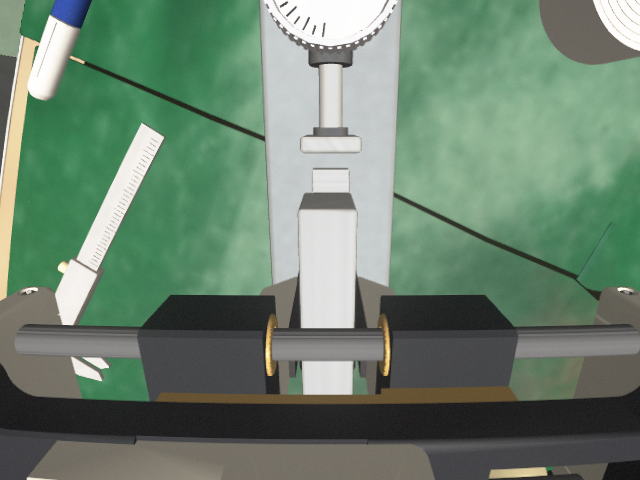

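Run:
```python
from cmp import *
c={k:v for k,v in np.load('w4.npz').items()}; i=cv2.imread('pics/w4.png')
crop(i,285,120,375,230,5,'pics/w4z.png')
P=onplane(c,[(299,208.5),(357,208.5)],tool()[0][2]+.0287); print([tocmp(p).round(4) for p in P], tool()[0])
P=onplane(c,[(300,152),(361,152)],.056); print([tocmp(p).round(4) for p in P])
```

```text
[array([-0.0114,  0.0036]), array([0.0094, 0.0037])] [0.48060425 0.12990218 0.07871708]
[array([-0.0145,  0.0199]), array([0.0149, 0.02  ])]
```

View pics/w4z.png

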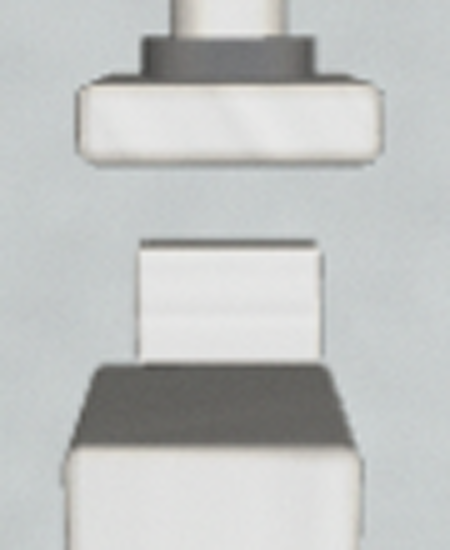

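```bash
python3 -m pendant '[{"dp":[0.001,-0.010,0.016],"rotation":[0,0,0],"fingers":0.8},{"dp":[0.001,-0.010,0.032],"rotation":[0,0,0],"fingers":0.8},{"dp":[0.001,-0.010,0.032],"rotation":[0,0,0],"fingers":0.8},{"dp":[0.001,-0.017,0.032],"rotation":[0,0,0],"fingers":0.8},{"dp":[0.001,-0.022,0.032],"rotation":[0,0,0],"fingers":0.8},{"dp":[0.001,-0.026,0.032],"rotation":[0,0,0],"fingers":0.8},{"dp":[0.001,-0.029,0.032],"rotation":[0,0,0],"fingers":0.8},{"dp":[0.001,-0.029,0.032],"rotation":[0,0,0],"fingers":0.8}]' 40
python3 - <<'E'
from cmp import *
st()
i=arm.get_image('wrist');c=cam('wrist'); cv2.imwrite('pics/w5.png',i); np.savez('w5.npz',**c)
for y,z in ((-.017,.028),): plan([*(O+Y*y),z],yw)
E
```

```text
clock: 7.22
position: [0.4715, 0.1558, 0.0471]
ee_rot: [3.083, 0.585, -0.004]
force: [1.6, -7.9, -1.5]
width: 0.259
cmp xy [ 0.0004 -0.0188] z 0.0471 yaw 0.3751 force [ 1.6 -7.9 -1.5] w 0.259 t 7.22
dp [-0.0003, -0.002, 0.0191] rot [0.0032, 0.0033, -0.0021] deg 0.3 clock 7.28 j [-0.06, 0.52, -0.49, 2.04, 0.38, 0.68, -0.42]
```

View pics/w5.png

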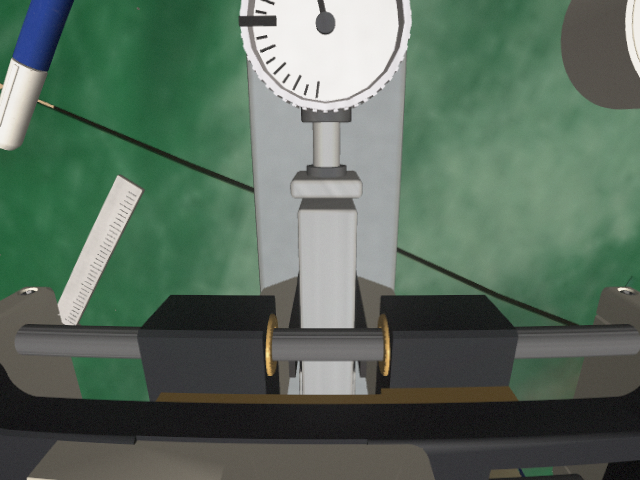

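```bash
python3 -m pendant '[{"dp":[0,-0.002,0.008],"rotation":[0,0,0],"fingers":0.8},{"dp":[0,-0.002,0.015],"rotation":[0,0,0],"fingers":0.8},{"dp":[0,-0.002,0.02],"rotation":[0,0,0],"fingers":0.8},{"dp":[0,-0.002,0.02],"rotation":[0,0,0],"fingers":0.8},{"dp":[0,-0.002,0.02],"rotation":[0,0,0],"fingers":0.8}]' 40
python3 - <<'E'
from cmp import *
st()
i=arm.get_image('wrist'); cv2.imwrite('pics/w6.png',i)
E
```

```text
clock: 7.9
position: [0.4718, 0.1558, 0.0275]
ee_rot: [3.081, 0.582, -0.003]
force: [3.8, -6.8, -3.8]
width: 0.258
cmp xy [ 0.0007 -0.0188] z 0.0275 yaw 0.3733 force [ 3.8 -6.8 -3.8] w 0.258 t 7.9
```

View pics/w6.png

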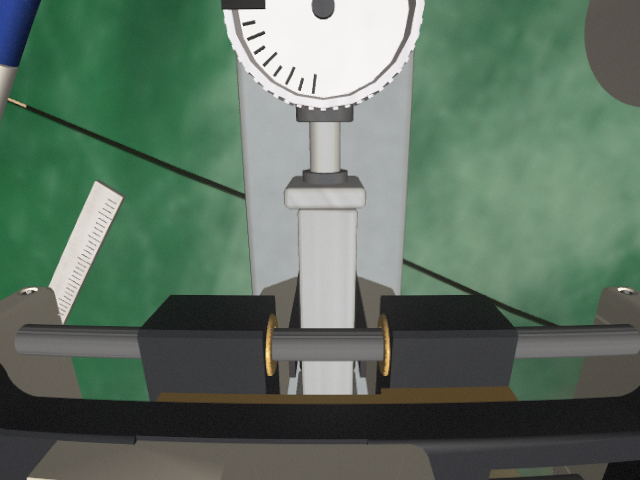

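```bash
python3 -m pendant '[{"dp":[0,0,0],"rotation":[0,0,0],"fingers":0.3},{"dp":[0,0,0],"rotation":[0,0,0],"fingers":0.1},{"dp":[0,0,0],"rotation":[0,0,0],"fingers":0.1},{"dp":[0,0,-0.04],"rotation":[0,0,0],"fingers":0.1},{"dp":[0,0,-0.092],"rotation":[0,0,0],"fingers":0.1},{"dp":[0,-0.114,-0.102],"rotation":[0,0,-0.2],"fingers":-1},{"dp":[0,-0.114,-0.102],"rotation":[0,0,-0.35],"fingers":-1},{"dp":[0,-0.114,-0.102],"rotation":[0,0,-0.45],"fingers":-1},{"dp":[0,-0.114,-0.102],"rotation":[0,0,-0.45],"fingers":-1},{"dp":[0,-0.114,-0.102],"rotation":[0,0,-0.45],"fingers":-1}]' 30
python3 - <<'E'
from cmp import *
st()
i=arm.get_image('wrist');c=cam('wrist'); cv2.imwrite('pics/w7.png',i); np.savez('w7.npz',**c)
t=arm.get_image('top');cv2.imwrite('pics/t7.png',t)
E
```

```text
clock: 9.2
position: [0.4305, 0.2619, 0.1287]
ee_rot: [2.876, 1.25, -0.005]
force: [0.5, -0.5, -1.3]
width: 0.943
cmp xy [0.0013 0.095 ] z 0.1287 yaw 0.8198 force [ 0.5 -0.5 -1.3] w 0.943 t 9.2
```

View pics/w7.png

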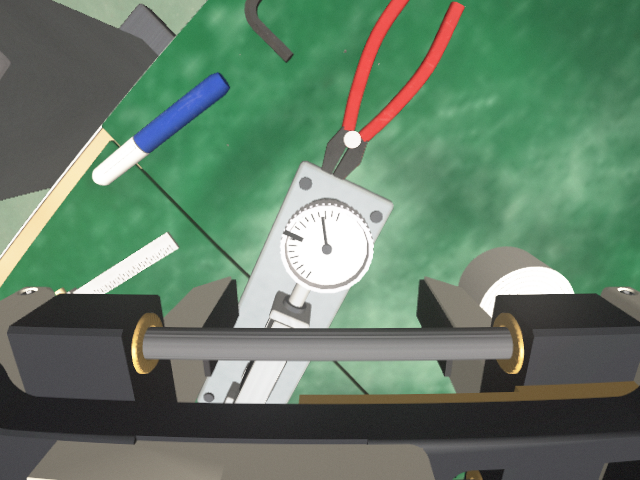

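Run:
```python
from cmp import *
i=cv2.imread('pics/w7.png'); crop(i,275,195,380,298,7,'pics/w7z.png')
```

```text
(no output)
```

View pics/w7z.png

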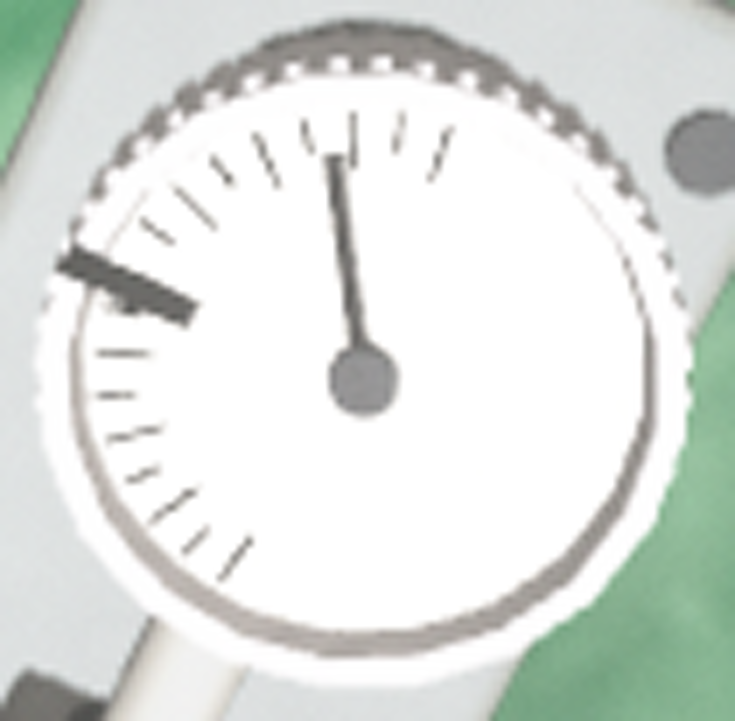

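```bash
cat > dial.py <<'E'
from cmp import *
def ang(c,a,b,z):  # direction from inner a to outer b -> dial angle (0 along -x cmp, + clockwise)
    P=onplane(c,[a,b],z); d=P[1]-P[0]; return (yw+np.pi-np.arctan2(d[1],d[0])+np.pi)%(2*np.pi)-np.pi
E
python3 - <<'E'
from dial import *
c={k:v for k,v in np.load('w7.npz').items()}
f=lambda x,y:(275+x/7,195+y/7)
print('needle',ang(c,f(358,340),f(334,157),.06),'hub-tip',ang(c,f(362,378),f(334,157),.06))
print('mark',ang(c,f(192,313),f(64,256),.066), 'radial',ang(c,f(362,378),f(64,256),.062))
print('hub',[tocmp(onplane(c,f(362,378),z)[0]) for z in (.057,.06,.063)])
P=onplane(c,[f(362,378),f(62,256),f(194,313)],.063);print(np.linalg.norm(P-P[0],axis=1))
p=O+Y*.095;plan([*p,.036]);
E
```

```text
needle 1.003932388647769 hub-tip 1.0081946804639212
mark -0.004522904794386662 radial -0.03643496529172552
hub [array([1.60584026e-06, 9.41654905e-02]), array([-0.00043195,  0.09512027]), array([-0.00086551,  0.09607504])]
[0.         0.02967236 0.01659494]
dp [-0.0008, -0.001, 0.0927] rot [0.0, 0.0, 0.0] deg 0.0 clock 9.3 j [-0.14, 0.44, -0.68, 1.94, 0.36, 0.89, -0.19]
```

```bash
python3 -m pendant '[{"dp":[-0.001,-0.001,0.04],"rotation":[0,0,0],"fingers":-1},{"dp":[-0.001,-0.001,0.08],"rotation":[0,0,0],"fingers":-1},{"dp":[-0.001,-0.001,0.092],"rotation":[0,0,0],"fingers":-1},{"dp":[-0.001,-0.001,0.092],"rotation":[0,0,0],"fingers":-0.6},{"dp":[-0.001,-0.001,0.092],"rotation":[0,0,0],"fingers":0.2},{"dp":[-0.001,-0.001,0.092],"rotation":[0,0,0],"fingers":0.2},{"dp":[-0.001,-0.001,0.092],"rotation":[0,0,0],"fingers":0.2}]' 20
python3 - <<'E'
from dial import *
st()
i=arm.get_image('wrist');c=cam('wrist'); cv2.imwrite('pics/w8.png',i); np.savez('w8.npz',**c)
E
```

```text
clock: 10.18
position: [0.4297, 0.2615, 0.0375]
ee_rot: [2.876, 1.25, -0.003]
force: [-1.2, -0.2, 6.2]
width: 0.65
cmp xy [0.0004 0.0949] z 0.0375 yaw 0.8201 force [-1.2 -0.2  6.2] w 0.65 t 10.18
```

View pics/w8.png

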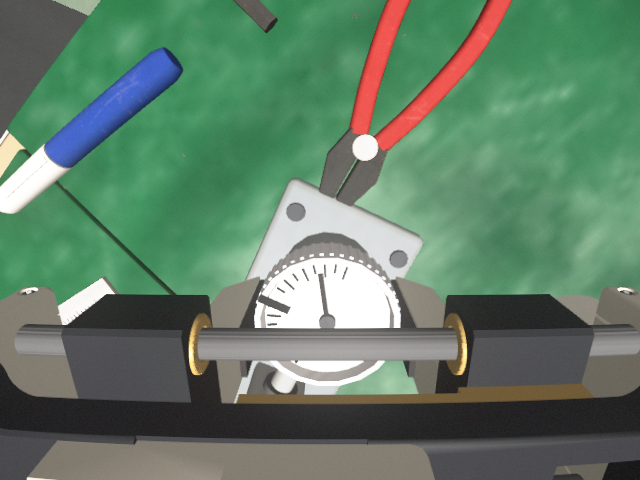

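```bash
python3 -m pendant '[{"dp":[0,0,0],"rotation":[0,0,0.15],"fingers":0.2},{"dp":[0,0,0],"rotation":[0,0,0.3],"fingers":0.2},{"dp":[0,0,0],"rotation":[0,0,0.45],"fingers":0.2},{"dp":[0,0,0],"rotation":[0,0,0.6],"fingers":0.2},{"dp":[0,0,0],"rotation":[0,0,0.75],"fingers":0.2},{"dp":[0,0,0],"rotation":[0,0,0.9],"fingers":0.2},{"dp":[0,0,0],"rotation":[0,0,1.005],"fingers":0.2},{"dp":[0,0,0],"rotation":[0,0,1.005],"fingers":0.2},{"dp":[0,0,0],"rotation":[0,0,1.005],"fingers":0.2}]' 20
python3 - <<'E'
from dial import *
st()
i=arm.get_image('wrist');c=cam('wrist'); cv2.imwrite('pics/w9.png',i); np.savez('w9.npz',**c)
crop(i,240,230,420,340,4,'pics/w9z.png')
E
```

```text
clock: 11.35
position: [0.4287, 0.2611, 0.0376]
ee_rot: [3.122, -0.285, 0.0]
force: [-4.5, -2.6, 5.5]
width: 0.646
cmp xy [-0.0006  0.0949] z 0.0376 yaw -0.1821 force [-4.5 -2.6  5.5] w 0.646 t 11.35
```

View pics/w9z.png

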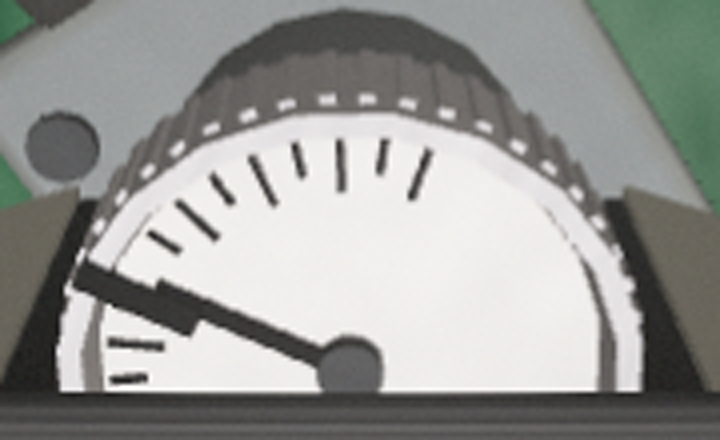

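Run:
```python
from dial import *
c={k:v for k,v in np.load('w9.npz').items()}
f=lambda x,y:(240+x/4,230+y/4)
print('needle',ang(c,f(318,357),f(158,285),.06),'hub-tip',ang(c,f(350,370),f(158,285),.06))
print('mark',ang(c,f(195,325),f(82,273),.066))
i=cv2.imread('pics/w9.png')
g=cv2.cvtColor(cv2.resize(i[285:325,255:335],None,fx=9,fy=9,interpolation=cv2.INTER_CUBIC),cv2.COLOR_BGR2GRAY);cv2.imwrite('pics/w9y.png',g)
```

```text
needle 1.0303677261020265 hub-tip 1.0239795160514031
mark 1.0397846066517173
```

View pics/w9y.png

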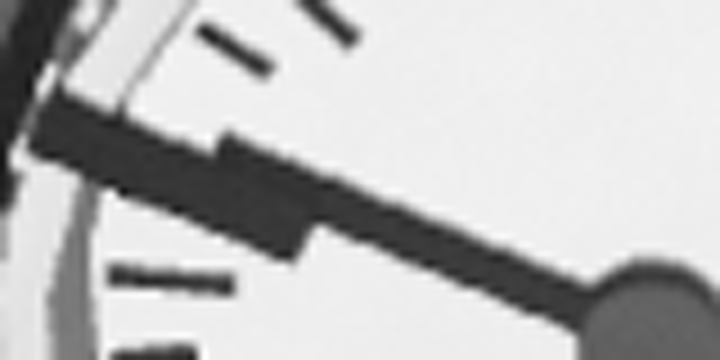

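Run:
```python
from dial import *
plan([*(O+Y*.017),.09],yw)
```

```text
dp [0.0419, 0.0661, -0.052] rot [0.0068, 0.0013, -0.5591] deg 32.0 clock 11.4 j [-0.41, 0.52, -0.33, 2.04, 0.28, 0.63, -1.11]
```

```bash
python3 -m pendant '[{"dp":[0,0,0],"rotation":[0,0,1e-9],"fingers":-0.5},{"dp":[0,0,0],"rotation":[0,0,0],"fingers":-1},{"dp":[0,0,0],"rotation":[0,0,0],"fingers":-1},{"dp":[0,0,-0.03],"rotation":[0,0,0],"fingers":-1},{"dp":[0,0,-0.056],"rotation":[0,0,0],"fingers":-1},{"dp":[0.01,0.02,-0.056],"rotation":[0,0,-0.15],"fingers":-1},{"dp":[0.042,0.066,-0.052],"rotation":[0,0,-0.35],"fingers":-1},{"dp":[0.042,0.066,-0.052],"rotation":[0,0,-0.559],"fingers":-1},{"dp":[0.042,0.066,-0.052],"rotation":[0,0,-0.559],"fingers":-1},{"dp":[0.042,0.066,-0.052],"rotation":[0,0,-0.559],"fingers":-1}]' 20
python3 - <<'E'
from dial import *
st()
i=arm.get_image('wrist');c=cam('wrist'); cv2.imwrite('pics/w10.png',i); np.savez('w10.npz',**c)
h=proj(c,[[*(O+Y*.095),.062]])[0].astype(int);print(h)
crop(i,h[0]-75,max(0,h[1]-75),h[0]+75,h[1]+75,5,'pics/w10z.png'); print(h[0]-75,max(0,h[1]-75))
E
```

```text
clock: 12.65
position: [0.4579, 0.1897, 0.0901]
ee_rot: [3.081, 0.584, -0.003]
force: [-0.5, 0.6, 0.6]
width: 1.0
cmp xy [0.0003 0.0178] z 0.0901 yaw 0.3748 force [-0.5  0.6  0.6] w 1.0 t 12.65
[327 128]
252 53
```

View pics/w10.png

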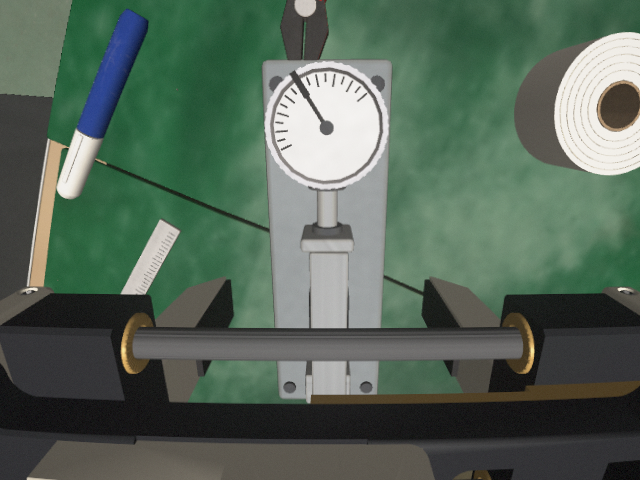

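View pics/w10z.png

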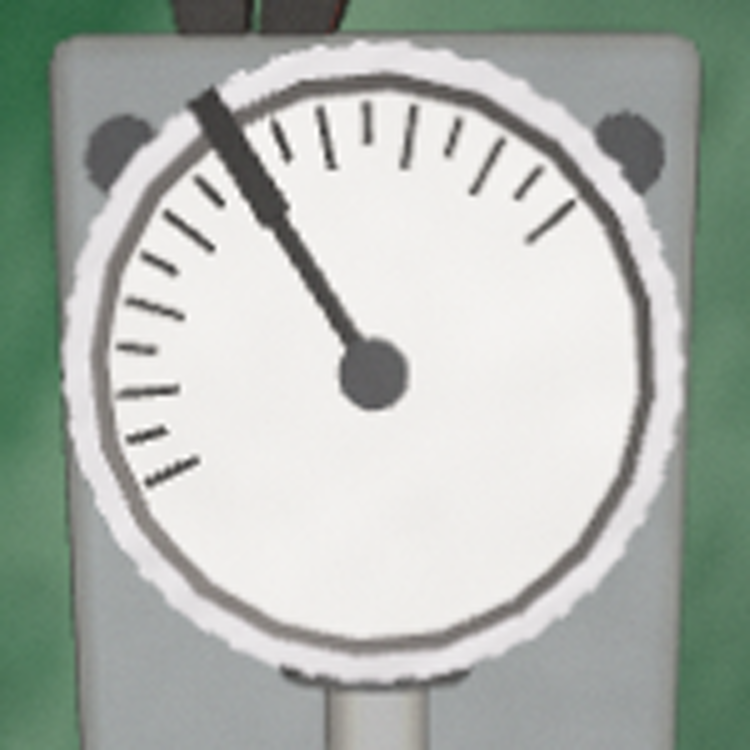

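```bash
cat > polar.py <<'E'
from dial import *
def polar(cf,img,seed):
    c={k:v for k,v in np.load(cf).items()}; i=cv2.imread(img); g=cv2.cvtColor(i,cv2.COLOR_BGR2GRAY).astype(np.float32)
    # hub from dark blob
    for dh in (.057,.060,.063,.066):
        out=[]
        def samp(r0,r1,z,ctr):
            A=np.linspace(seed-.35,seed+.35,701); acc=np.zeros_like(A)
            for r in np.linspace(r0,r1,15):
                th=yw+np.pi-A; P=np.c_[ctr[0]+r*np.cos(th),ctr[1]+r*np.sin(th),np.full_like(A,z)]; uv=proj(c,P).astype(np.float32)
                acc+=np.clip(200-cv2.remap(g,uv[:,0].reshape(1,-1),uv[:,1].reshape(1,-1),cv2.INTER_CUBIC)[0],0,None)
            w=np.clip(acc-.5*acc.max(),0,None); return (A*w).sum()/w.sum()
        ctr=hub_at(c,g,dh)
        print('z',dh,'ctr',tocmp(ctr).round(4),'needle',round(samp(.007,.014,dh,ctr),4),'bar',round(samp(.0255,.0285,dh,ctr),4))
def hub_at(c,g,z):
    h=proj(c,[[*(O+Y*.095),z]])[0]; x,y=h.astype(int); n=14
    p=(g[y-n:y+n+1,x-n:x+n+1]<150).astype(np.uint8)
    p=cv2.morphologyEx(p,cv2.MORPH_OPEN,cv2.getStructuringElement(cv2.MORPH_ELLIPSE,(7,7)))
    m=cv2.moments(p,True); return onplane(c,(x-n+m['m10']/m['m00'],y-n+m['m01']/m['m00']),z)[0]
E
python3 -c "
from polar import *
polar('w10.npz','pics/w10.png',1.0)"
```

```text
z 0.057 ctr [-0.001   0.0954] needle 0.9991 bar 1.0061
z 0.06 ctr [-0.0009  0.0954] needle 0.999 bar 1.0061
z 0.063 ctr [-0.0009  0.0954] needle 0.999 bar 1.0058
z 0.066 ctr [-0.0009  0.0955] needle 0.9992 bar 1.0062
```

```bash
python3 -c "
from dial import *
plan([*(O+Y*-.022),.0275],yw)"
python3 -m pendant '[{"dp":[0,0.04,0],"rotation":[0,0,0],"fingers":0.1},{"dp":[0,0.04,0],"rotation":[0,0,0],"fingers":0.1},{"dp":[0,0.04,0],"rotation":[0,0,0],"fingers":0.1},{"dp":[0,0.04,0.02],"rotation":[0,0,0.002],"fingers":0.1},{"dp":[0,0.04,0.05],"rotation":[0,0,0],"fingers":0.1},{"dp":[0,0.04,0.062],"rotation":[0,0,0],"fingers":0.1},{"dp":[0,0.04,0.062],"rotation":[0,0,0],"fingers":0.3},{"dp":[0,0.04,0.062],"rotation":[0,0,0],"fingers":0.8},{"dp":[0,0.04,0.062],"rotation":[0,0,0],"fingers":0.8},{"dp":[0,0.04,0.062],"rotation":[0,0,0],"fingers":0.8}]' 40
python3 -c "
from dial import *
st()
i=arm.get_image('wrist');c=cam('wrist'); cv2.imwrite('pics/w11.png',i); np.savez('w11.npz',**c)"
```

```text
dp [-0.0, 0.0395, 0.0628] rot [0.0057, 0.0028, -0.0019] deg 0.4 clock 12.7 j [-0.13, 0.45, -0.5, 2.01, 0.31, 0.76, -0.43]
clock: 13.95
position: [0.4731, 0.1528, 0.0292]
ee_rot: [3.081, 0.585, 0.0]
force: [-1.1, 1.1, 6.3]
width: 0.256
cmp xy [ 0.0009 -0.0221] z 0.0292 yaw 0.3752 force [-1.1  1.1  6.3] w 0.256 t 13.95
```

View pics/w11.png

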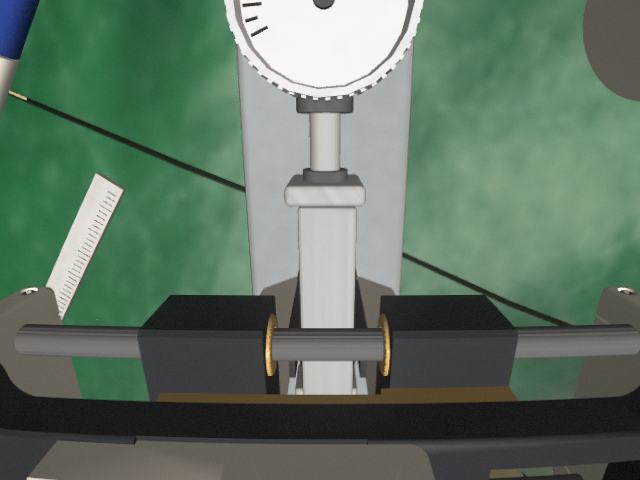

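Run:
```python
from dial import *
c={k:v for k,v in np.load('w11.npz').items()}; i=cv2.imread('pics/w11.png')
crop(i,280,170,370,240,6,'pics/w11z.png')
```

```text
(no output)
```

View pics/w11z.png

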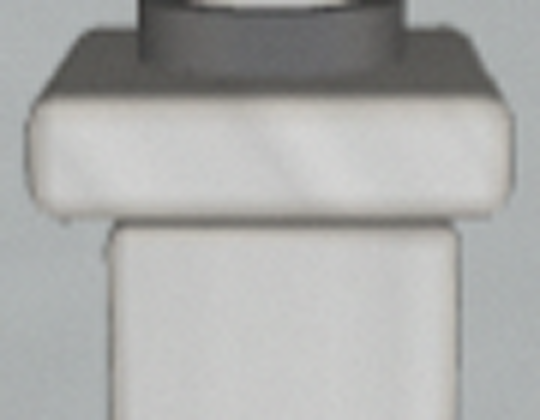

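```bash
python3 -m pendant '[{"dp":[0,-0.003,0],"rotation":[0,0,0],"fingers":0.8},{"dp":[0,-0.005,0],"rotation":[0,0,0],"fingers":0.8},{"dp":[0,-0.005,-0.008],"rotation":[0,0,0],"fingers":0.8},{"dp":[0,-0.005,-0.016],"rotation":[0,0,0],"fingers":0.8},{"dp":[0,-0.005,-0.023],"rotation":[0,0,0],"fingers":0.8},{"dp":[0,-0.005,-0.023],"rotation":[0,0,0],"fingers":0.8},{"dp":[0,0.004,-0.023],"rotation":[0,0,0],"fingers":0.8},{"dp":[0,0.012,-0.023],"rotation":[0,0,0],"fingers":0.8},{"dp":[0,0.02,-0.023],"rotation":[0,0,0],"fingers":0.8},{"dp":[0,0.024,-0.05],"rotation":[0,0,0],"fingers":0.8},{"dp":[0,0.026,-0.08],"rotation":[0,0,0],"fingers":0.8},{"dp":[0,0.026,-0.08],"rotation":[0,0,0],"fingers":0.8}]' 40
python3 -c "
from dial import *
st()
i=arm.get_image('wrist');c=cam('wrist'); cv2.imwrite('pics/w12.png',i); np.savez('w12.npz',**c)
plan([.5131,-.1847,.10],.151)"
```

```text
clock: 15.5
position: [0.484, 0.1296, 0.111]
ee_rot: [3.082, 0.584, 0.006]
force: [0.1, 0.2, -3.0]
width: 0.259
cmp xy [ 0.0023 -0.0478] z 0.111 yaw 0.3748 force [ 0.1  0.2 -3. ] w 0.259 t 15.5
dp [-0.087, 0.303, 0.0114] rot [0.0054, -0.0014, 0.2239] deg 12.8 clock 15.55 j [0.02, 0.42, -0.51, 1.98, 0.29, 0.81, -0.28]
```

View pics/w12.png

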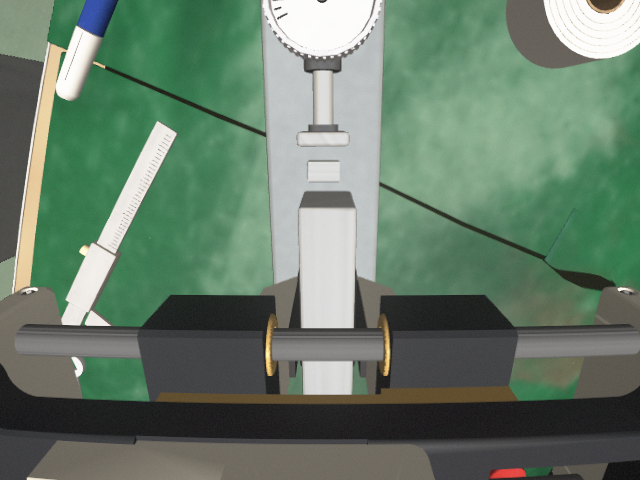

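```bash
python3 -m pendant '[{"dp":[-0.087,0.303,0.011],"rotation":[0,0,0.1],"fingers":0.8},{"dp":[-0.087,0.303,0.011],"rotation":[0,0,0.224],"fingers":0.8},{"dp":[-0.087,0.303,0.011],"rotation":[0,0,0.224],"fingers":0.8},{"dp":[-0.087,0.303,0.011],"rotation":[0,0,0.224],"fingers":0.8},{"dp":[-0.087,0.303,0.011],"rotation":[0,0,0.224],"fingers":0.8},{"dp":[-0.087,0.303,0.011],"rotation":[0,0,0.224],"fingers":0.8},{"dp":[-0.087,0.303,0.03],"rotation":[0,0,0.224],"fingers":0.8},{"dp":[-0.087,0.303,0.06],"rotation":[0,0,0.224],"fingers":0.8},{"dp":[-0.087,0.303,0.06],"rotation":[0,0,0.224],"fingers":0.8}]' 40
python3 -c "
from dial import *
st()
i=arm.get_image('wrist');c=cam('wrist'); cv2.imwrite('pics/w13.png',i); np.savez('w13.npz',**c)
plan([.5131,-.1847,.0205],.151)"
```

```text
clock: 16.68
position: [0.5109, -0.1834, 0.0487]
ee_rot: [3.13, 0.239, -0.005]
force: [-0.1, 0.2, -1.9]
width: 0.258
cmp xy [-0.0878 -0.3487] z 0.0487 yaw 0.1522 force [-0.1  0.2 -1.9] w 0.258 t 16.68
dp [0.0009, 0.0011, 0.0297] rot [0.0034, 0.0009, 0.0011] deg 0.2 clock 16.73 j [0.5, 0.55, -0.36, 1.93, 0.29, 0.71, 0.13]
```

View pics/w13.png

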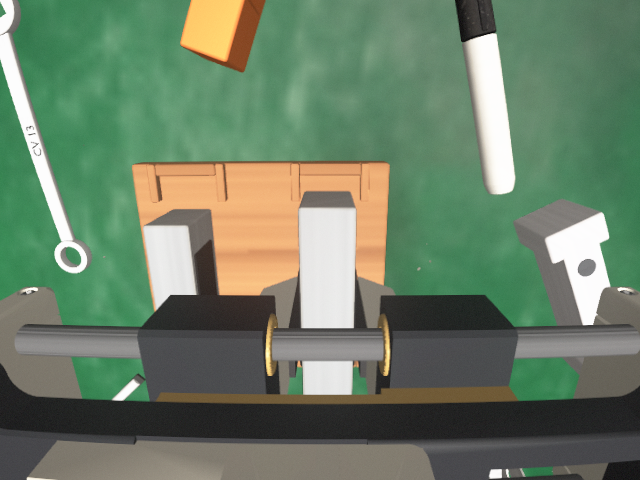

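```bash
python3 -m pendant '[{"dp":[0.001,0.001,0.015],"rotation":[0,0,0],"fingers":0.8},{"dp":[0.001,0.001,0.026],"rotation":[0,0,0],"fingers":0.8},{"dp":[0.001,0.001,0.029],"rotation":[0,0,0],"fingers":0.8},{"dp":[0.001,0.001,0.029],"rotation":[0,0,0],"fingers":0.8},{"dp":[0.001,0.001,0.029],"rotation":[0,0,0],"fingers":0.3},{"dp":[0.001,0.001,0.029],"rotation":[0,0,0],"fingers":0.1},{"dp":[0.001,0.001,0.029],"rotation":[0,0,0],"fingers":0.1},{"dp":[0.001,0.001,-0.01],"rotation":[0,0,0],"fingers":0.1},{"dp":[0.001,0.001,-0.06],"rotation":[0,0,0],"fingers":0.1},{"dp":[0.001,0.001,-0.07],"rotation":[0,0,0],"fingers":0.1}]' 40
python3 -c "
from dial import *
st()
i=arm.get_image('wrist');c=cam('wrist'); cv2.imwrite('pics/w14.png',i); np.savez('w14.npz',**c)
plan([.658,-.174,.15],.62)"
```

```text
clock: 17.98
position: [0.5152, -0.1846, 0.1234]
ee_rot: [3.127, 0.238, 0.007]
force: [0.6, -0.1, -0.1]
width: 0.445
cmp xy [-0.0843 -0.3514] z 0.1234 yaw 0.1521 force [ 0.6 -0.1 -0.1] w 0.445 t 17.98
dp [0.1432, 0.0113, -0.0265] rot [0.0062, -0.0017, -0.468] deg 26.8 clock 18.02 j [0.54, 0.45, -0.4, 1.87, 0.23, 0.86, 0.18]
```

View pics/w14.png

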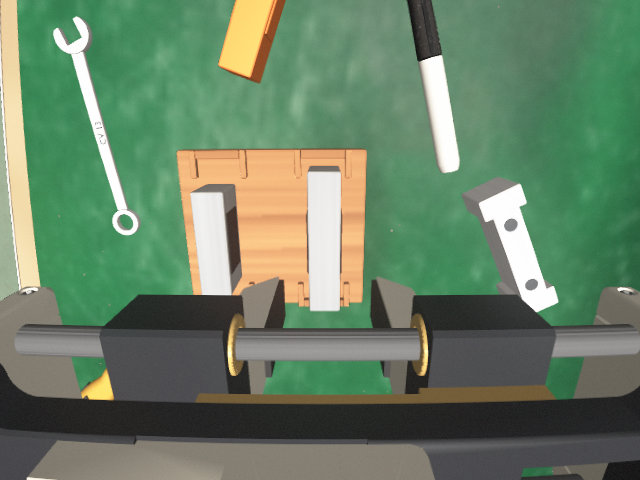

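Run:
```python
from m1 import *
c=L('w14.npz'); i=cv2.imread('pics/w14.png')
crop(i,455,170,565,315,5,'pics/w14z.png')
for z in (.034,.036,.038): print(rect(c,i,(455,170,565,315),z,215,40)[0])
c3=L('w3.npz')
```

```text
[  0.6563  -0.1747 102.5854  31.2372   0.6197]
[  0.655   -0.1741 101.7474  30.9821   0.6197]
[  0.6538  -0.1736 100.9095  30.7269   0.6197]
```

View pics/w14z.png

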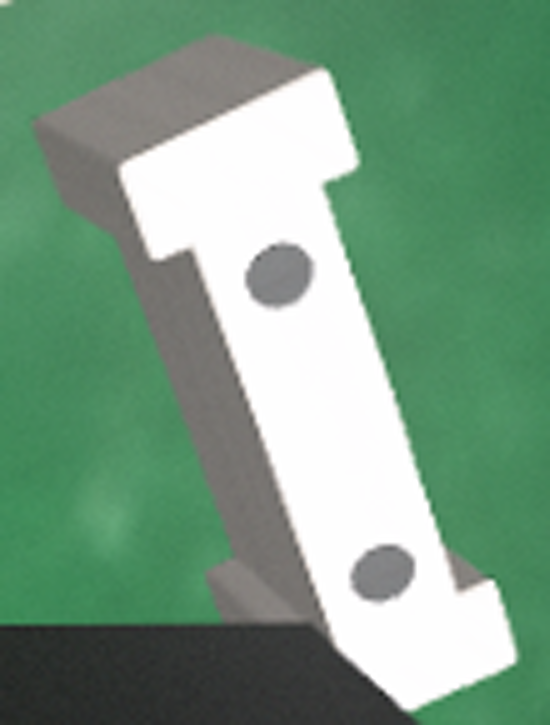

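```bash
python3 -m pendant '[{"dp":[0.142,0.011,0],"rotation":[0,0,-0.18],"fingers":0.1},{"dp":[0.142,0.011,0],"rotation":[0,0,-0.35],"fingers":0.1},{"dp":[0.142,0.011,0.01],"rotation":[-0.006,0,-0.468],"fingers":0.1},{"dp":[0.142,0.011,0.024],"rotation":[-0.006,0,-0.468],"fingers":0.1},{"dp":[0.142,0.011,0.024],"rotation":[-0.006,0,-0.468],"fingers":0.1}]' 40
python3 -c "
from dial import *
st()
i=arm.get_image('wrist');c=cam('wrist'); cv2.imwrite('pics/w15.png',i); np.savez('w15.npz',**c)
print(tool()[0])
crop(i,270,120,390,330,2.8,'pics/w15z.png')
plan([.657,-.174,.018],.62)"
```

```text
clock: 18.65
position: [0.6543, -0.1744, 0.0968]
ee_rot: [2.984, 0.951, -0.003]
force: [-0.9, 0.4, 0.3]
width: 0.449
cmp xy [ 0.0488 -0.3931] z 0.0968 yaw 0.6173 force [-0.9  0.4  0.3] w 0.449 t 18.65
[ 0.65487161 -0.17459112  0.09805137]
dp [0.0024, -0.0001, 0.08] rot [0.0101, 0.0038, -0.0024] deg 0.6 clock 18.7 j [0.47, 0.68, -0.47, 1.54, 0.36, 1.0, 0.51]
```

View pics/w15.png

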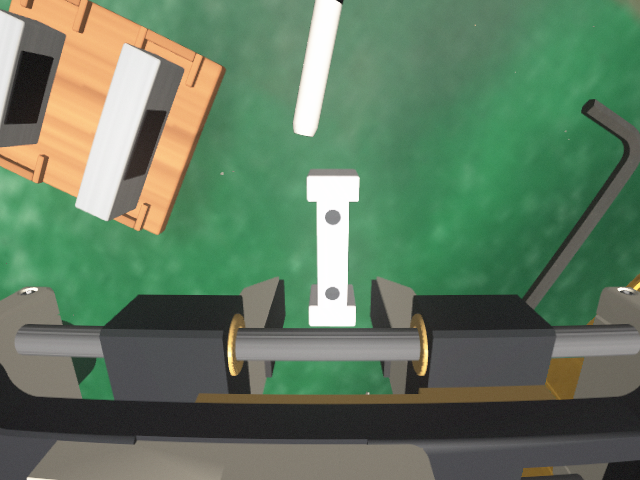

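Run:
```python
from m1 import *
c=L('w15.npz'); i=cv2.imread('pics/w15.png')
for z in (.034,.036,.038): print(rect(c,i,(295,165,375,327),z,215,40)[0])
P=onplane(c,[(332.5,217),(332,293.5)],.036);print(P,P.mean(0),np.linalg.norm(P[1]-P[0]))
```

```text
[  0.6582  -0.1752 102.3075  31.6426   0.6176]
[  0.6577  -0.1746 101.3754  31.3544   0.6176]
[  0.6572  -0.174  100.4433  31.0661   0.6176]
[[ 0.64295495 -0.15393657  0.036     ]
 [ 0.67312839 -0.19651003  0.036     ]] [ 0.65804167 -0.1752233   0.036     ] 0.052181757014563714
```

```bash
python3 -m pendant '[{"dp":[0.003,0.001,0.05],"rotation":[0.008,0,0],"fingers":0.1},{"dp":[0.003,0.001,0.08],"rotation":[0.008,0,0],"fingers":0.1},{"dp":[0.003,0.001,0.088],"rotation":[0.008,0,0],"fingers":0.1},{"dp":[0.003,0.001,0.088],"rotation":[0.008,0,0],"fingers":0.2},{"dp":[0.003,0.001,0.088],"rotation":[0.008,0,0],"fingers":0.9},{"dp":[0.003,0.001,0.088],"rotation":[0.008,0,0],"fingers":0.9},{"dp":[0.003,0.001,0.088],"rotation":[0.008,0,0],"fingers":0.9},{"dp":[0.003,0.001,0.088],"rotation":[0.008,0,0],"fingers":0.9}]' 40
python3 -c "
from dial import *
st();p=tool()[0];print(p)
plan([p[0]-.05,p[1]+.0,.12],.62)
plan([*(O+Y*-.05),.12],yw)"
```

```text
clock: 19.7
position: [0.6589, -0.1747, 0.0114]
ee_rot: [2.989, 0.953, -0.002]
force: [-1.9, 0.0, 7.2]
width: 0.215
cmp xy [ 0.053  -0.3951] z 0.0114 yaw 0.6173 force [-1.9  0.   7.2] w 0.215 t 19.7
[ 0.65888529 -0.17473332  0.01139207]
dp [-0.0411, -0.0286, -0.1086] rot [0.0035, 0.0027, -0.0027] deg 0.3 clock 19.7 j [0.45, 0.79, -0.43, 1.59, 0.41, 0.86, 0.47]
dp [0.0304, -0.3474, -0.1099] rot [0.0038, 0.0022, 0.2403] deg 13.8 clock 19.7 j [0.45, 0.79, -0.43, 1.59, 0.41, 0.86, 0.47]
```

```bash
python3 -m pendant '[{"dp":[0,0,-0.05],"rotation":[0,0,0],"fingers":0.9},{"dp":[0,0,-0.1],"rotation":[0,0,0],"fingers":0.9},{"dp":[-0.02,-0.05,-0.14],"rotation":[0,0,0.1],"fingers":0.9},{"dp":[-0.01,-0.1,-0.14],"rotation":[0,0,0.24],"fingers":0.9},{"dp":[0.01,-0.16,-0.14],"rotation":[0,0,0.24],"fingers":0.9},{"dp":[0.03,-0.22,-0.14],"rotation":[0,0,0.24],"fingers":0.9},{"dp":[0.03,-0.28,-0.14],"rotation":[0,0,0.24],"fingers":0.9},{"dp":[0.03,-0.34,-0.14],"rotation":[0,0,0.24],"fingers":0.9},{"dp":[0.03,-0.347,-0.11],"rotation":[0.004,0,0.24],"fingers":0.9},{"dp":[0.03,-0.347,-0.075],"rotation":[0.004,0,0.24],"fingers":0.9},{"dp":[0.03,-0.347,-0.07],"rotation":[0.004,0,0.24],"fingers":0.9},{"dp":[0.03,-0.347,-0.07],"rotation":[0.004,0,0.24],"fingers":0.9}]' 40
python3 -c "
from dial import *
st()
i=arm.get_image('wrist');c=cam('wrist'); cv2.imwrite('pics/w16.png',i); np.savez('w16.npz',**c)
print(tool()[0])
crop(i,270,110,390,250,5,'pics/w16z.png')
plan([*(O+Y*-.04),.052],yw)"
```

```text
clock: 21.2
position: [0.4828, 0.1259, 0.0806]
ee_rot: [3.085, 0.589, -0.003]
force: [0.5, 0.6, -0.7]
width: 0.213
cmp xy [-0.0001 -0.0507] z 0.0806 yaw 0.3771 force [ 0.5  0.6 -0.7] w 0.213 t 21.2
[0.48316799 0.12606715 0.08106864]
dp [-0.0003, -0.0107, 0.0291] rot [0.0001, 0.0011, -0.0001] deg 0.1 clock 21.25 j [0.02, 0.47, -0.5, 2.01, 0.32, 0.75, -0.3]
```

View pics/w16.png

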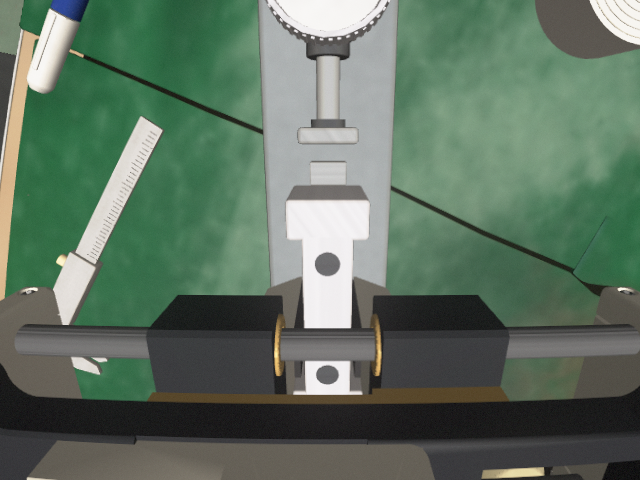

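View pics/w16z.png

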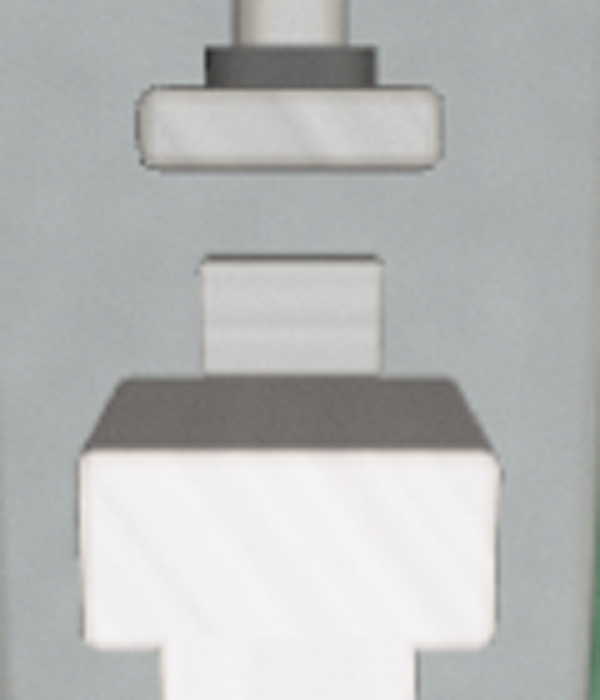

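```bash
python3 -c "
from dial import *
c={k:v for k,v in np.load('w16.npz').items()}
P=onplane(c,[(286.4,200.4),(369.6,200.4)],.1057);print([tocmp(p) for p in P])
P=onplane(c,[(298,142.8),(358,142.8)],.056);print([tocmp(p) for p in P])"
```

```text
[array([-0.01537982,  0.0012367 ]), array([0.01523354, 0.00126745])]
[array([-0.01458372,  0.01967942]), array([0.01454568, 0.01970847])]
```

```bash
python3 -m pendant '[{"dp":[0,-0.011,0.015],"rotation":[0,0,0],"fingers":0.9},{"dp":[0,-0.011,0.029],"rotation":[0,0,0],"fingers":0.9},{"dp":[0,-0.011,0.029],"rotation":[0,0,0],"fingers":0.9},{"dp":[0,-0.018,0.029],"rotation":[0,0,0],"fingers":0.9},{"dp":[0,-0.024,0.029],"rotation":[0,0,0],"fingers":0.9},{"dp":[0,-0.03,0.029],"rotation":[0,0,0],"fingers":0.9},{"dp":[0,-0.034,0.029],"rotation":[0,0,0],"fingers":0.9},{"dp":[0,-0.037,0.029],"rotation":[0,0,0],"fingers":0.9},{"dp":[0,-0.037,0.029],"rotation":[0,0,0],"fingers":0.9}]' 40
python3 -c "
from dial import *
st()
i=arm.get_image('wrist');c=cam('wrist'); cv2.imwrite('pics/w17.png',i); np.savez('w17.npz',**c)
plan([*(O+Y*-.014),.0315],yw)"
```

```text
clock: 22.38
position: [0.4706, 0.1586, 0.0526]
ee_rot: [3.083, 0.586, -0.0]
force: [3.7, -9.4, 0.6]
width: 0.215
cmp xy [ 0.0006 -0.0158] z 0.0526 yaw 0.3755 force [ 3.7 -9.4  0.6] w 0.215 t 22.38
dp [-0.0005, -0.002, 0.0211] rot [0.0032, 0.0007, -0.0017] deg 0.2 clock 22.43 j [-0.08, 0.51, -0.47, 2.04, 0.36, 0.68, -0.41]
```

View pics/w17.png

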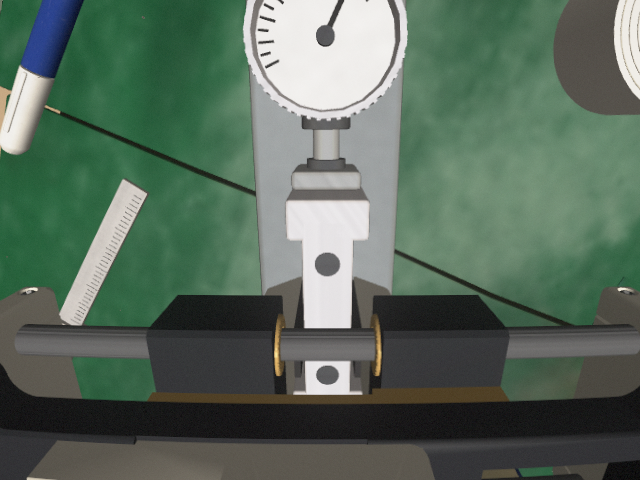

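```bash
python3 -m pendant '[{"dp":[0,-0.002,0.008],"rotation":[0,0,0],"fingers":0.9},{"dp":[0,-0.002,0.015],"rotation":[0,0,0],"fingers":0.9},{"dp":[0,-0.002,0.021],"rotation":[0,0,0],"fingers":0.9},{"dp":[0,-0.002,0.022],"rotation":[0,0,0],"fingers":0.9},{"dp":[0,-0.002,0.022],"rotation":[0,0,0],"fingers":0.9}]' 40
python3 -c "
from dial import *
st()
i=arm.get_image('wrist');c=cam('wrist'); cv2.imwrite('pics/w18.png',i)"
```

```text
clock: 23.05
position: [0.471, 0.1582, 0.0313]
ee_rot: [3.081, 0.582, 0.001]
force: [3.6, -10.0, 6.0]
width: 0.217
cmp xy [ 0.0009 -0.0163] z 0.0313 yaw 0.3734 force [  3.6 -10.    6. ] w 0.217 t 23.05
```

View pics/w18.png

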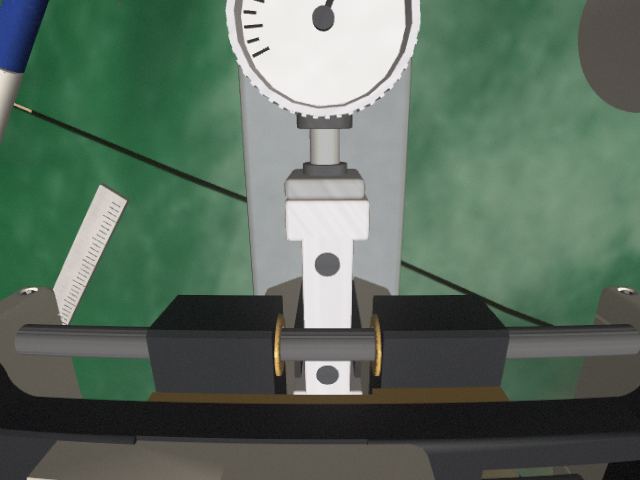

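```bash
python3 -m pendant '[{"dp":[0,0,0],"rotation":[0,0,0],"fingers":0.4},{"dp":[0,0,0],"rotation":[0,0,0],"fingers":0.1},{"dp":[0,0,0],"rotation":[0,0,0],"fingers":0.1},{"dp":[0,0,0],"rotation":[0,0,0],"fingers":0.1},{"dp":[0,0,-0.03],"rotation":[0,0,0],"fingers":0.1},{"dp":[0,0,-0.06],"rotation":[0,0,0],"fingers":0.1},{"dp":[0,-0.034,-0.06],"rotation":[0,0,0.002],"fingers":0.1},{"dp":[0,-0.034,-0.06],"rotation":[0,0,0.002],"fingers":0.1},{"dp":[0,-0.034,-0.06],"rotation":[0,0,0.002],"fingers":0.1}]' 30
python3 -c "
from dial import *
st()
c=cam('wrist');i=arm.get_image('wrist'); cv2.imwrite('pics/w19.png',i); np.savez('w19.npz',**c)
h=proj(c,[[*(O+Y*.095),.062]])[0].astype(int)
crop(i,h[0]-75,max(0,h[1]-75),h[0]+75,h[1]+75,5,'pics/w19z.png')
from polar import polar
polar('w19.npz','pics/w19.png',1.0);polar('w19.npz','pics/w19.png',1.36)"
```

```text
clock: 24.22
position: [0.4583, 0.1899, 0.0909]
ee_rot: [3.081, 0.58, 0.001]
force: [-0.1, -0.6, -0.3]
width: 0.451
cmp xy [0.0007 0.0178] z 0.0909 yaw 0.3719 force [-0.1 -0.6 -0.3] w 0.451 t 24.23
z 0.057 ctr [-0.0008  0.0953] needle 1.3197 bar 1.0034
z 0.06 ctr [-0.0008  0.0953] needle 1.3199 bar 1.0032
z 0.063 ctr [-0.0008  0.0953] needle 1.3205 bar 1.0037
z 0.066 ctr [-0.0007  0.0953] needle 1.3211 bar 1.0045
z 0.057 ctr [-0.0008  0.0953] needle 1.3534 bar 1.0348
z 0.06 ctr [-0.0008  0.0953] needle 1.3531 bar 1.0337
z 0.063 ctr [-0.0008  0.0953] needle 1.3532 bar 1.0326
z 0.066 ctr [-0.0007  0.0953] needle 1.3533 bar 1.0319
```

View pics/w19.png

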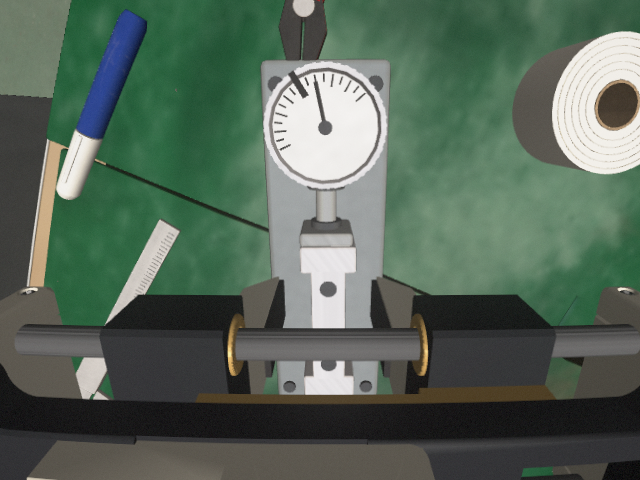

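View pics/w19z.png

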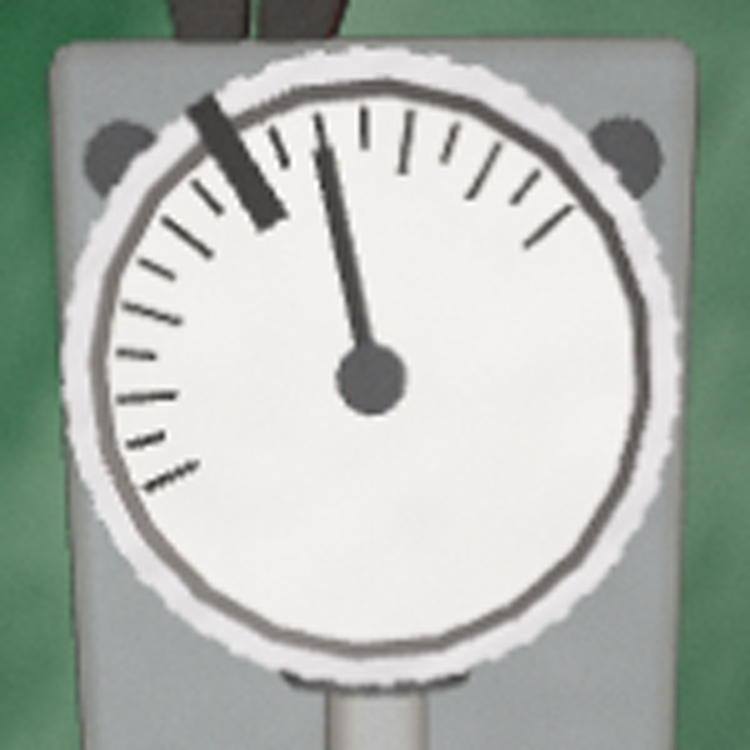

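```bash
python3 -m pendant '[{"dp":[0,0,-0.05],"rotation":[0,0,0],"fingers":0.1},{"dp":[0,0.02,-0.12],"rotation":[0,0,0],"fingers":0.1},{"dp":[0,0.06,-0.17],"rotation":[0,0,0],"fingers":0.1},{"dp":[0,0.1,-0.18],"rotation":[0,0,0],"fingers":0.1},{"dp":[0,0.1,-0.18],"rotation":[0,0,0],"fingers":0.1},{"dp":[0,0.1,-0.18],"rotation":[0,0,0],"fingers":0.1}]' 30
python3 -c "
from dial import *
st()
c=cam('wrist');i=arm.get_image('wrist'); cv2.imwrite('pics/w20.png',i); np.savez('w20.npz',**c)
t=arm.get_image('top');cv2.imwrite('pics/t20.png',t);s=arm.get_image('scene');cv2.imwrite('pics/s20.png',s)
from m1 import rect
crop(s,200,190,470,390,2.9,'pics/s20z.png')
"
```

```text
clock: 25.02
position: [0.494, 0.0972, 0.2708]
ee_rot: [3.082, 0.577, -0.001]
force: [-0.2, 0.4, 0.4]
width: 0.451
cmp xy [-0.0002 -0.0815] z 0.2708 yaw 0.3699 force [-0.2  0.4  0.4] w 0.451 t 25.02
```

View pics/w20.png

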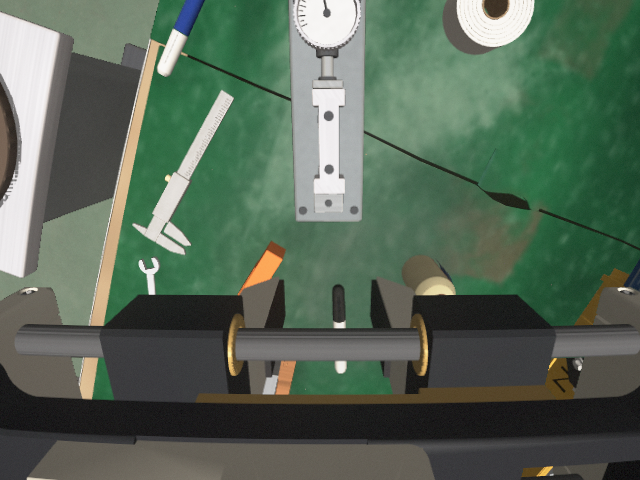

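View pics/s20z.png

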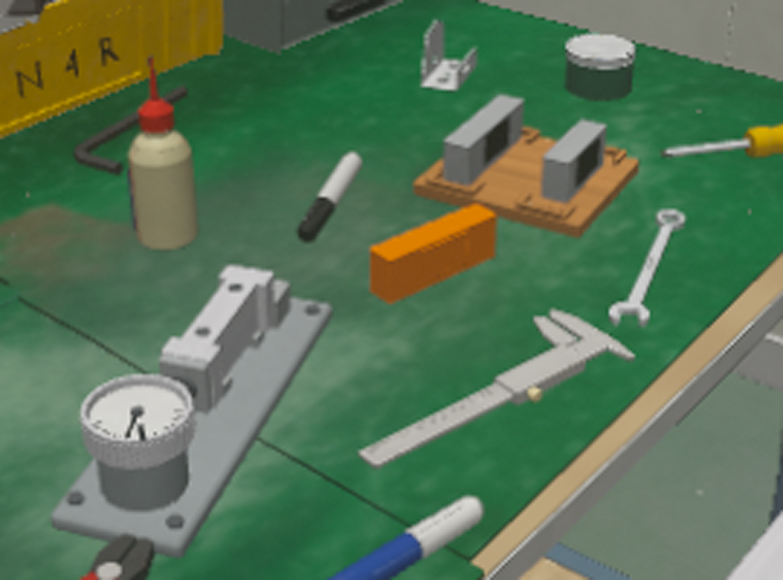

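View pics/t20.png

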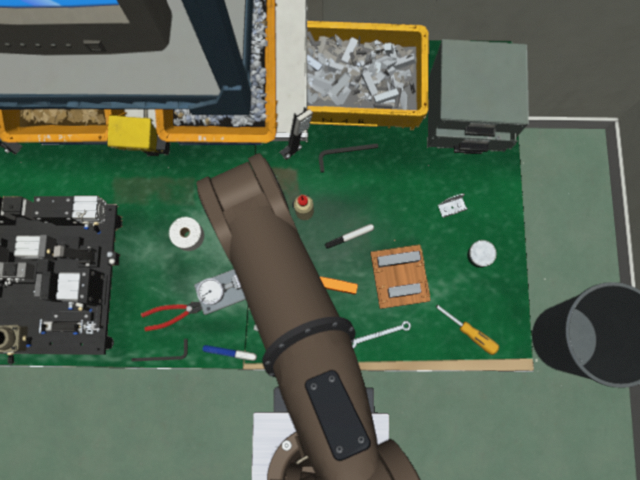

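```bash
python3 -c "
from m1 import *
print(rect(cam('top'),cv2.imread('pics/t20.png'),(372,245,430,272),.048,110,60)[0],rect(cam('top'),cv2.imread('pics/t20.png'),(380,278,430,302),.048,110,60)[0])
arm.sign_off()"
```

```text
[  0.5144  -0.1841 100.2748  22.5185   0.1499] [ 0.4377 -0.1958 74.2099 23.872   0.1523]
the job is handed in; nothing more can be done
```

The job is done and handed in at about 25 s on the robot's clock, against the 72 s limit. The comparator was zeroed on the long master, the master went back in its bay, and the spacer is now in its place.

- **Zeroing:** With the long master in and released, the needle stood at 0.999 rad and the zero mark at 1.006 rad. I left that 0.007 rad difference.
- **Long master:** It is flat in the far bay it came from, within about 1 mm of where it started.
- **Short master:** Its measured centre has not moved (within 0.5 mm). Its yaw read 0.130 rad before and 0.152 rad after. The wrist camera had already given 0.157 before I touched anything, so I take this as measuring noise.
- **Spacer:** In the pictures it lies flat on the rests, against the anvil.
- **Reading:** The zero mark stayed at 1.003 rad and the needle moved to 1.353 rad, so the dial shows 0.350 rad. About 0.353 was expected with the 0.007 rad offset.
- **Other things on the bench:** The last top, scene and wrist pictures show them undisturbed. The arm hides the caliper and part of the orange block from the top camera, but both are visible in the scene picture.
- **Forces:** I read the wrist force only at the end of each move, where the highest was about 12 N. I did not see peaks during a move.

One small disagreement: when gripping, the tool stopped about 1.5 mm above its commanded height with 6 to 7 N upward. It did no harm to the placements.

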